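Build the toy burger on the toddler's plate

ROBOT

A 7-joint arm with a two-finger parallel gripper is mounted at the origin on the work surface. World frame = base frame: x ahead of the robot, y to its left, z up, the work surface at z = 0. Lengths are in mm, angles in rad, forces in N, time in s.
With the tool pointing down it reaches from about 400 to 850 mm from the base axis. Payload 4.4 kg.
Tool frame: the origin (TCP) lies between the finger pads; the fingertips stand ctrl.tip_extent ahead of it and the grasp point (between the pads) lies 8 mm behind it (ctrl.tip_extent is the distance from the TCP to the fingertips, in mm); z points along the fingers, y is the line along which they close (so a half turn about z gives the same grasp; the last joint's range is limited). The gripper opens to 94 mm and grips with 3 to 60 N. Pads are 16 mm wide; open, the fingers measure 119 mm over their backs; the gripper's body (75 mm by 177 mm) begins 78 mm behind the grasp point.
Start: joints at [-1.328, 0.628, 0.038, 1.517, -0.027, 0.996, -0.02], TCP at [197.521, 619.277, 216.478] pointing down, gripper open.
Joint ranges: [-3.06, 3.06], [-0.37, 2.12], [-1.25, 1.32], [0.18, 2.47], [-1.1, 4.24], [0.23, 1.98], [-2.94, 2.94]. Speed limits (rad/s): [2.57, 2.57, 3.14, 3.14, 3.14, 3.14, 3.14].

INTERFACE

Orientations are given as a unit quaternion [x, y, z, w].
In Python, from workcell import readout, grab_frame, camera_params, job, ctrl gives the robot as it stands.
- The arm moves only by the tool apply_moves, never from a script. Its argument "moves" is a list of rows, each a list of 7 numbers: the shift along the tool's x, y, z in m, then the turn, a rotation vector about the tool's x, y, z in degrees, then the opening, from -1 (shut) to 1 (fully open). A call has 1 to 5 rows; each row shifts and turns the commanded pose from where the row before left it, along the tool's axes as they then stand; what a row does not reach is not made up. A row lasts 1/12 s, in which the tool goes at most 41.7 mm and 7.16 degrees, less where a joint would pass 70% of its speed; a pose out of reach is approached as far as the arm can. A call with a gripper value outside its range is refused whole. The fingers move at their own pace and stop on an object; "force" is the grip in N (left out, the last holds). Time passes only in rows, so rows that do not move let the fingers close. It gives the time, the measured TCP pose, the force, the opening and the grip force at its end, in the units of the state.
- readout.state(): the state, without advancing time (a new reading comes with each control period).
- grab_frame(name): name is "side" or "top"; returns (picture, depth): 384x512x3 uint8, red, green, blue; 384x512 float32, mm along the optical axis (not along the pixel's ray), 0 where there is no reading.
- camera_params(name): a dict with "fovy" (degrees; the focal length in pixels is half the picture's height over the tangent of half this angle, whatever the lens; pixels are square), "cx", "cy" (the principal point, pixels), "distortion" ([k1, k2, p1, p2, k3] as OpenCV has them; the pictures are not rectified), "view" (4x4, takes a point from world to camera coordinates). Camera axes: x right, y down, z forward; pixel columns grow to the right and rows downward; lengths in mm; the calibration is good to about 2 mm. A picture is of the moment at which its call begins. camera_params takes no time and is no camera call.
- job.job_done(): hands the job in; it is judged then, once.
The state is a dict: "clock": time; "q": joint angles; "qvel": joint speeds; "tau": joint torques, N m; "eef_pos": TCP position; "tcp_rot": TCP orientation; "ft_force": force on the tool from outside, world axes, zero at the start; "wrist_torque": the same for the moment, N m; "finger_gap": finger opening in mm; "finger_force": force on a finger pad.
Only numpy, scipy, OpenCV 4.12 (cv2) and the standard library are available. Lean on these libraries where they do the work, as an engineer would, in place of code of your own. Each camera call takes 0.05 s, during which the arm holds its last target. There are 200 camera calls.

TASK

The washed wooden play burger is drying on the sloping rack: on the bottom bun that is already on the yellow plate, lay the dark patty and then the seeded top bun, flat and neatly centred so that their holes line up, then take the red-headed pick from its pot and push it down through the burger until its head sits on the top bun. Set the pieces down rather than dropping them, leave the plate where it is, and do not disturb the jar or the spoon.

Things in the scene. Friction and masses are not known exactly. Their poses are not given: they have to be found in the camera images.
- rack: Fixed pale plastic drying rack, 200 (x) by 420 (y) mm; origin on the worktop, x away from the robot, z up. Its ribbed face (116 mm along the slope; rack y -115 to 155 mm) slopes 30 degrees from level, low edge away from the robot (rack +x), its middle 70 mm up at rack x = 0. Two fixed plates, 180 mm across, stand on edge at rack y -170 to -270 mm, up to 195 mm high.
- rest_left (a point): Middle of the left disc rest, on the slope's surface (rack x 0, y 90, z 70 mm). Two studs, 8 mm diameter and 9 mm high, 28 mm down the slope and 19.5 mm to either side, hold the disc.
- rest_right (a point): Middle of the right disc rest, the same, at rack y = -40 mm.
- plate: Yellow toddler plate lying flat on the worktop, 180 mm across, 16 mm high at its rim, loose; its inner floor is 5 mm above its underside. Origin: centre of its underside; z up.
- bun_base: Bottom bun: light tan wooden disc lying on the plate, 60 mm diameter, 18 mm thick, with a 16 mm through hole on its axis. Origin: on the axis at its underside; z along the axis, up.
- patty: Patty: dark brown wooden disc, 60 mm diameter, 14 mm thick, 16 mm through hole, lying on either of the two rests of the slope, so tilted 30 degrees. Origin: on the axis at its underside; z along the axis, out of its upper face (with dark grill lines). It weighs about 60 g.
- bun_top: Top bun: golden wooden disc with pale seeds on its upper face, 60 mm diameter, 18 mm thick, 16 mm through hole, lying on the other rest of the slope. Origin: on the axis at its underside; z along the axis, out of the seeded face. About 60 g.
- pick: Wooden pick standing upright in the pot: shaft 8 mm diameter with a tapered tip, 46 mm long; on top of it a red cylindrical head of 24 mm diameter, 30 mm high (total 76 mm). Origin: at the tip (lower end); z along the shaft towards the head.
- pick_head (a point): Middle of the pick's red head, 61 mm above its tip on the axis.
- pot: Fixed white pot with a teal band, 52 mm diameter, 55 mm high, with a 14 mm hole in its top in which the pick hangs by its head. Origin: centre of its underside.
- jar: Glass jar with screw-top lid, 68 mm diameter, 115 mm high, standing on the worktop; not to be disturbed. Origin: centre of its underside.
- spoon: Grey silicone spoon, 200 mm long, lying on the worktop; not to be disturbed. Its x axis runs along it towards the bowl.
Not all that is in view belongs to the job. Leave any purple look-alike of the patty alone. Several things have the shape of the pick; the one meant has the colours described above.

How it is judged (in metres and radians):
On the way, in this order (a step that is already met when the one before it is completed fails the run):
1. the patty lies flat and centred on the bottom bun, released (z of patty in the frame of bun_base between 0.015 and 0.021 m and horizontal distance between patty and bun_base below 0.006 m and angle between patty's own z axis and vertical below 0.08 rad and contact force between the fingers and patty below 0.2 N and linear speed of patty below 0.03 m/s), for 0.2 s.
2. the top bun lies flat and centred on the patty, released (all of step 1 and z of bun_top in the frame of patty between 0.011 and 0.017 m and horizontal distance between bun_top and bun_base below 0.006 m and angle between bun_top's own z axis and vertical below 0.08 rad and contact force between the fingers and bun_top below 0.2 N and linear speed of bun_top below 0.03 m/s), for 0.2 s.
3. the pick is down through the burger (all of step 2 and z of pick in the frame of bun_base between -0.003 and 0.009 m and horizontal distance between pick and bun_base below 0.009 m and horizontal distance between pick_head and bun_top below 0.009 m and angle between pick's own z axis and vertical below 0.15 rad), for 0.2 s.
At the end, for the whole second after the job is handed in: Bottom bun within 20 mm of plate centre; patty on it, top bun on patty, both flat (0.08 rad, 3 mm in height) and within 6 mm of the bottom bun's axis; pick through all, upright within 0.15 rad, tip under 9 mm above the bottom bun's underside; all released and at rest (all of step 3 and horizontal distance between bun_base and plate below 0.02 m and angle between bun_base's own z axis and vertical below 0.08 rad and angle between plate's own z axis and vertical below 0.05 rad and linear speed of pick below 0.02 m/s and contact force between the fingers and pick below 0.2 N); the robot touches nothing.
It fails at once if the plate is shifted by more than 30 mm (distance of plate from where it was at the start of the episode above 0.03 m).
It fails at once if the jar is shifted by more than 20 mm or tipped (distance of jar from where it was at the start of the episode above 0.02 m or angle between jar's own z axis and vertical above 0.3 rad).
It fails at once if the spoon is shifted by more than 20 mm (distance of spoon from where it was at the start of the episode above 0.02 m).
It fails at once if the patty, top bun or pick is dropped (falls freely by more than about 2 cm) ((linear speed of patty above 0.65 m/s and contact force between the fingers and patty below 0.1 N) or (linear speed of bun_top above 0.65 m/s and contact force between the fingers and bun_top below 0.1 N) or (linear speed of pick above 0.65 m/s and contact force between the fingers and pick below 0.1 N)).
It also fails if it takes over 72 s, if anything falls off the work surface, if the arm or the gripper's body presses on something with over 40 N, if the wrist force passes 120 N, or if a joint passes its speed limit or range.

## Working session

There is one attempt and no reset: what is moved stays moved. The work goes in short steps, Python scripts to look and compute and a tool call to move; the robot and the scene stay as the last step left them, time stands still between calls to the robot, and variables do not carry over. Pictures are saved under pics/ and viewed, at most 10 in all, crops included, and the job is handed in when it is done.

Besides the shell and the picture viewer there is one more tool, called after "Call:" as name([rows], argument=value, ...), one row to a line, values as JSON. apply_moves: Moves the arm, as the interface text tells. Its arguments: {"type":"object","properties":{"moves":{"type":"array","items":{"type":"array","items":{"type":"number"}}},"force":{"type":"number"}},"required":["moves"]}

```bash
mkdir -p pics; python3 - <<'E'
from workcell import readout, grab_frame, camera_params, job, ctrl
import cv2,numpy as np
print(readout.state(), ctrl.tip_extent)
for n in("side","top"):
    p,d=grab_frame(n); np.savez(f'{n}0.npz',p=p,d=d)
    cv2.imwrite(f'pics/{n}0.png',p[:,:,::-1]); print(n,camera_params(n))
E
```

```text
{'clock': 0.0, 'q': array([-1.32782391,  0.62929804,  0.0384607 ,  1.51831973, -0.02699935,
        0.99631676, -0.02001736]), 'qvel': array([ 1.23972755e-04, -2.66891965e-04,  3.14434108e-05, -1.40324144e-03,
        4.78130965e-04,  1.51837690e-04, -1.36005417e-03]), 'tau': array([ 4.25339622e-04, -5.49734831e+01,  1.14334982e+00, -1.86636114e+01,
       -5.23335929e-02,  2.34704552e-02,  1.49282978e-04]), 'eef_pos': array([197.31979303, 618.66846927, 215.60106177]), 'tcp_rot': array([ 1.53788933e-01,  9.88103301e-01, -9.03194029e-04, -1.24245244e-04]), 'ft_force': array([-0.14089573,  0.17358111, -0.24161515]), 'wrist_torque': array([0.01210881, 0.04060373, 0.03691952]), 'finger_force': 0.0, 'finger_gap': 94.20291202151769} 11.0
side {'fovy': 56.89635391235546, 'cx': 256.0765713366259, 'cy': 196.95486132365653, 'distortion': array([-0.00516569,  0.        ,  0.        ,  0.        ,  0.        ]), 'view': array([[ 8.19849977e-01, -5.72256709e-01, -1.91904715e-02,
        -3.42099939e+02],
       [-3.73539955e-01, -5.09153690e-01, -7.75390497e-01,
         2.90474571e+02],
       [ 4.33951514e-01,  6.42872289e-01, -6.31190386e-01,
         6.41024605e+02],
       [ 0.00000000e+00,  0.00000000e+00,  0.00000000e+00,
         1.00000000e+00]])}
top {'fovy': 56.3968807046138, 'cx': 256.5437016895211, 'cy': 190.96842210477024, 'distortion': array([0.0359369, 0.       , 0.       , 0.       , 0.       ]), 'view': array([[-1.70950561e-02, -9.99590106e-01,  2.29647330e-02,
         1.00278670e+02],
       [-9.92492647e-01,  1.41827938e-02, -1.21479191e-01,
         5.23435504e+02],
       [ 1.21103693e-01, -2.48690222e-02, -9.92328286e-01,
         8.03209867e+02],
       [ 0.00000000e+00,  0.00000000e+00,  0.00000000e+00,
         1.00000000e+00]])}
```

View pics/top0.png

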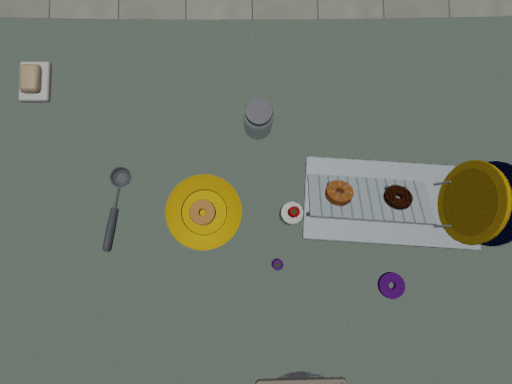

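View pics/side0.png

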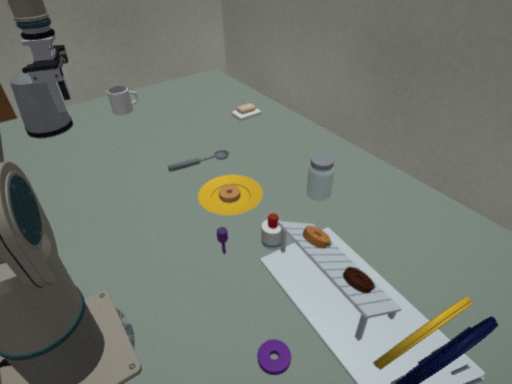

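The top view shows the plate at (203,212), the base bun on it at (202,212), the golden disc at (340,192) and the dark disc at (398,197). It also shows the jar at (259,113) and the spoon near (115,210).
Patty candidates are the dark brown disc (398,197) on the rack and the purple ring (392,286), so brown fits. Pick candidates are the red one in the pot (292,212) and the purple one (277,264), so red fits. I'll confirm both in one crop.

```bash
cat > h.py <<'E'
import numpy as np,cv2
from workcell import readout, grab_frame, camera_params
def cam(n):
    c=camera_params(n); f=192/np.tan(np.radians(c['fovy']/2))
    return np.array([[f,0,c['cx']],[0,f,c['cy']],[0,0,1]]),np.array(c['distortion']),np.array(c['view'])
def rays(n,uv):
    K,D,V=cam(n); xy=cv2.undistortPoints(np.array(uv,float).reshape(-1,1,2),K,D)[:,0]
    return -V[:3,:3].T@V[:3,3], np.c_[xy,np.ones(len(xy))]@V[:3,:3]
def onz(n,uv,z):
    o,r=rays(n,uv); return o+r*((z-o[2])/r[:,2])[:,None]
def onplane(n,uv,p,nn):
    o,r=rays(n,uv); return o+r*(((p-o)@nn)/(r@nn))[:,None]
def pts(n,d,mask):
    v,u=np.nonzero(mask&(d>0)); o,r=rays(n,np.c_[u,v]); return o+r*d[v,u][:,None]
def tri(uv1,uv2):
    (o1,r1),(o2,r2)=rays('top',[uv1]),rays('side',[uv2]); A=np.c_[r1[0],-r2[0]]
    s=np.linalg.lstsq(A,o2-o1,rcond=None)[0]; a,b=o1+s[0]*r1[0],o2+s[1]*r2[0]
    return (a+b)/2,np.linalg.norm(a-b)
E
cat > m.py <<'E'
from h import *
I={}
for n in('top','side'):
    z=np.load(n+'0.npz'); I[n]=(z['p'],z['d'],cv2.cvtColor(z['p'],cv2.COLOR_RGB2HSV))
def blob(n,lo,hi,roi):
    m=cv2.inRange(I[n][2],lo,hi); k=np.zeros_like(m); x0,y0,x1,y1=roi; k[y0:y1,x0:x1]=m[y0:y1,x0:x1]
    nc,l,s,c=cv2.connectedComponentsWithStats(k); i=1+np.argmax(s[1:,4]); return l==i
for n,ro in(('top',dict(bun=(322,178,360,208),patty=(380,182,416,212),plate=(160,170,245,252),base=(188,198,218,228),head=(284,203,302,220))),
            ('side',dict(bun=(300,222,335,250),patty=(338,262,378,296),plate=(195,172,268,215),base=(217,182,244,205),head=(264,210,282,228)))):
    p,d,h=I[n]
    for k,r in ro.items():
        lohi=dict(bun=((8,120,60),(22,255,255)),patty=((0,60,8),(20,255,90)),plate=((22,150,60),(32,255,255)),base=((8,60,90),(21,200,255)),head=((0,150,60),(6,255,255)))[k]
        m=blob(n,*lohi,r); v,u=np.nonzero(m); P=pts(n,d,m)
        c=max(cv2.findContours(m.astype(np.uint8),0,2)[0],key=cv2.contourArea)
        print(n,k,'n',m.sum(),'ell',np.round(cv2.fitEllipse(c),1) if 0 else [np.round(t,1) for t in cv2.fitEllipse(c)],'bb',u.min(),v.min(),u.max(),v.max(),'med3d',np.median(P,0).round(1),'z',np.percentile(P[:,2],[2,50,98]).round(1))
for n,uvs in(('top',dict(jar=(259,108),pothead=(294,212),bun=(340,191),base=(202,212))),('side',dict(jar=(321,160)))):
    for k,(u,v) in uvs.items():
        print(n,k,pts(n,I[n][1],np.pad(np.ones((1,1),bool),((v,383-v),(u,511-u)))))
p=I['top'][0]; cr=cv2.resize(p[150:310,255:425],None,fx=3.4,fy=3.4,interpolation=cv2.INTER_CUBIC); cv2.imwrite('pics/crop.png',cr[:,:,::-1])
E
python3 m.py
```

```text
top bun n 488 ell [array([338.6, 192.6]), array([23.1, 26.7]), np.float64(102.5)] bb 326 181 352 204 med3d [511.1 -85.   87.9] z [72.7 87.9 99.2]
top patty n 493 ell [array([397.5, 196.8]), array([21.9, 28. ]), np.float64(109.1)] bb 384 186 411 208 med3d [ 500.8 -214.1   83.7] z [69.6 83.7 95.9]
top plate n 4000 ell [array([203.2, 211.8]), array([74.3, 75.7]), np.float64(60.5)] bb 166 174 241 249 med3d [480.1 216.9  11. ] z [ 3.1 11.  17.7]
top base n 478 ell [array([202.1, 211.9]), array([24.6, 25. ]), np.float64(78.6)] bb 190 200 215 224 med3d [478.7 219.4  23.3] z [14.3 23.3 26.5]
top head n 57 ell [array([293.5, 211.3]), array([ 8.7, 10.1]), np.float64(40.0)] bb 289 207 298 216 med3d [471.6  15.3  84.9] z [76.2 84.9 87.5]
side bun n 356 ell [array([316. , 236.8]), array([15.2, 27.7]), np.float64(120.0)] bb 304 227 329 247 med3d [502.9 -97.3  88. ] z [75.5 88.  98.7]
side patty n 445 ell [array([358.1, 279.6]), array([16.5, 32.4]), np.float64(124.1)] bb 344 268 372 291 med3d [ 492.7 -223.5   85.6] z [71.8 85.6 94.7]
side plate n 1649 ell [array([230. , 194.5]), array([38.3, 63.1]), np.float64(85.3)] bb 199 175 261 214 med3d [479.5 213.3  10.8] z [ 3.6 10.8 16.5]
side base n 323 ell [array([229.1, 193. ]), array([17.7, 21.9]), np.float64(85.5)] bb 219 184 240 202 med3d [475.7 210.9  21.9] z [ 5.9 21.9 24.8]
side head n 80 ell [array([272.6, 220. ]), array([ 8.7, 14.1]), np.float64(1.1)] bb 268 214 277 227 med3d [467.6   4.2  76.7] z [60.5 76.7 85.6]
top jar [[693.52181127  85.87577591 116.83746158]]
top pothead [[471.17638866  13.36497692  87.09944934]]
top bun [[517.29471004 -92.48030458  71.14375031]]
top base [[479.55515881 221.56199673   6.49093916]]
side jar [[680.44726869  80.39839334 116.99093887]]
```

View pics/crop.png

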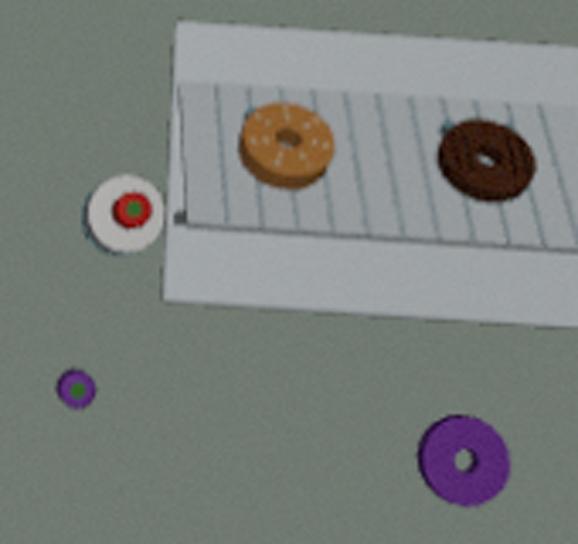

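The crop confirms the choice. The pick in the white pot is red, the disc on the right rest is dark brown with grill lines, and the golden seeded bun is on the left rest. The purple ring and purple pick are decoys. Next I'll measure precise centres.

```bash
cat > m2.py <<'E'
import io,contextlib
with contextlib.redirect_stdout(io.StringIO()): from m import *
yaw=np.radians(-4.57)
X=np.array([np.cos(yaw),np.sin(yaw),0]);Y=np.array([-np.sin(yaw),np.cos(yaw),0]);Z=np.array([0,0,1.])
N=X*.5+Z*np.sqrt(.75); S=X*np.sqrt(.75)-Z*.5
L=dict(bun=((8,120,40),(22,255,255)),patty=((0,60,8),(20,255,90)),base=((8,60,90),(21,200,255)),plate=((22,150,60),(32,255,255)),head=((0,150,60),(6,255,255)))
R=dict(top=dict(bun=(322,178,360,208),patty=(380,182,416,212),base=(188,198,218,228)),side=dict(bun=(300,222,335,250),patty=(338,262,378,296),base=(217,182,244,205)))
def rackplane():
    for n in('top','side'):
        p,d,h=I[n]; m=np.zeros((384,512),np.uint8)
        q=[(312,180),(420,184),(420,216),(312,212)] if n=='top' else [(285,226),(300,226),(388,300),(368,303)]
        cv2.fillPoly(m,[np.array(q)],1); m=(m>0)&(h[:,:,1]<50); P=pts(n,d,m)
        c=np.median(P,0)
        for _ in range(4):
            nn=np.linalg.svd(P-P.mean(0))[2][2]; nn*=np.sign(nn[2]); e=(P-P.mean(0))@nn; P=P[abs(e-np.median(e))<3]
        print(n,'rack plane tilt',np.degrees(np.arccos(nn[2])).round(2),'yaw',np.degrees(np.arctan2(nn[1],nn[0])).round(2),'along N',np.median(P@N).round(1),len(P))
rackplane()
for n in R:
    for k,r in R[n].items():
        m=blob(n,*L[k],r); P=pts(n,I[n][1],m); nn,a,b=(N,S,Y) if k!='base' else (Z,X,Y)
        h=P@nn; top=np.percentile(h,97); hs=np.median(h[h>top-4]); 
        if k=='base': hs=23.
        Q=P[abs(h-hs)<3]; v,u=np.nonzero(m)
        # recast pixels of the top face onto plane
        uv=np.c_[u,v][(I[n][1][v,u]>0)][abs(h-hs)<3]; C=onplane(n,uv,nn*hs,nn)
        (x,y),rad=cv2.minEnclosingCircle(np.c_[C@a,C@b].astype(np.float32)); lo,hi=np.percentile(np.c_[C@a,C@b],[1,99],axis=0)
        c=nn*hs+a*x+b*y; c2=nn*hs+a*(lo+hi)[0]/2+b*(lo+hi)[1]/2
        print(n,k,'h',hs.round(1),'r',round(rad,1),'ext',(hi-lo).round(1),'enc',c.round(1),'mid',c2.round(1))
print('head top', onz('top',[(293.5,211.3)],85),'tri head mid', onz('side',[(272.6,220)],70))
print('plate',onz('top',[(203.2,211.8)],16),onz('side',[(230,194.5)],14))
for n in('top','side'): # pot top white
    m=cv2.inRange(I[n][2],(0,0,150),(180,40,255))>0
    x0,y0,x1,y1=(278,198,303,228) if n=='top' else (258,212,283,248)
    k=np.zeros_like(m);k[y0:y1,x0:x1]=m[y0:y1,x0:x1]; P=pts(n,I[n][1],k); P=P[abs(P[:,2]-55)<5]
    (x,y),rr=cv2.minEnclosingCircle(P[:,:2].astype(np.float32)); print('pot',n,x,y,rr)
E
python3 m2.py
```

```text
top rack plane tilt 29.18 yaw -4.99 along N 317.8 2417
side rack plane tilt 30.19 yaw -4.96 along N 317.7 1032
top bun h 336.0 r 29.5 ext [53.9 54.2] enc [516.6 -86.9  86.7] mid [515.9 -86.8  87.1]
top patty h 331.8 r 30.3 ext [56.  54.7] enc [ 502.7 -216.7   83.9] mid [ 502.8 -215.7   83.9]Traceback (most recent call last):
  File "m2.py", line 28, in <module>
    print(n,k,'h',hs.round(1),'r',round(rad,1),'ext',(hi-lo).round(1),'enc',c.round(1),'mid',c2.round(1))
                  ^^^^^^^^
AttributeError: 'float' object has no attribute 'round'
```

```bash
sed -i 's/hs=23\./hs=np.float64(23)/; s/-4.57/-4.9/' m2.py; python3 m2.py
```

```text
top rack plane tilt 29.18 yaw -4.99 along N 318.1 2417
side rack plane tilt 30.19 yaw -4.96 along N 318.0 1032
top bun h 336.2 r 29.5 ext [53.9 54.2] enc [516.7 -86.8  86.7] mid [515.9 -86.8  87.1]
top patty h 332.3 r 30.3 ext [55.9 54.6] enc [ 502.7 -216.7   83.8] mid [ 502.8 -215.8   83.9]
top base h 23.0 r 29.6 ext [55.1 54.8] enc [478.6 219.7  23. ] mid [478.8 219.6  23. ]
side bun h 335.8 r 29.3 ext [51.7 52.3] enc [512.4 -94.3  88.3] mid [512.5 -94.4  88.2]
side patty h 331.7 r 29.0 ext [54.5 53.3] enc [ 499.7 -220.3   84.7] mid [ 499.2 -221.4   84.9]
side base h 23.0 r 30.9 ext [55.1 57.9] enc [478.6 216.1  23. ] mid [478.6 216.3  23. ]
head top [[472.83665608  14.13300869  85.        ]] tri head mid [[473.87966863  12.70171267  70.        ]]
plate [[479.35764009 217.55050838  16.        ]] [[477.894213   211.85343579  14.        ]]
pot top 473.1714782714844 13.866910934448242 24.972179412841797
pot side 473.0871887207031 12.220663070678711 25.30321502685547
```

```bash
cat > plan.py <<'E'
import sys,numpy as np
from scipy.spatial.transform import Rotation as Ro
from workcell import readout
yw=np.radians(-4.9)
def tool(closing_deg,tilt=0):  # closing direction's world angle; tilt about the rack y (0 or 30)
    c=np.radians(closing_deg); y=np.array([np.cos(c),np.sin(c),0]); z=np.array([0,0,-1.])
    if tilt:
        t=np.radians(tilt); z=-np.array([np.cos(yw)*np.sin(t),np.sin(yw)*np.sin(t),np.cos(t)])
    return Ro.from_matrix(np.c_[np.cross(y,z),y,z])
def plan(pos,R,step=40.,op=None):
    s=readout.state(); p0=s['eef_pos']; R0=Ro.from_quat(s['tcp_rot']); dr=(R0.inv()*R).as_rotvec()
    n=max(1,int(np.ceil(max(np.linalg.norm(pos-p0)/step,np.degrees(np.linalg.norm(dr))/7.1))))
    print('at',p0.round(1),'F',s['ft_force'].round(1),'gap',round(s['finger_gap'],1),'grip',round(s['finger_force'],1),'q',s['q'].round(2),'t',round(s['clock'],2),'rows',n,'turn',np.degrees(dr).round(2))
    for i in range(n):
        Rk=R0*Ro.from_rotvec(dr*i/n); print(np.r_[Rk.inv().apply((pos-p0)/n/1000).round(4),np.degrees(dr/n).round(2)].tolist())
if __name__=='__main__':
    a=[float(v) for v in sys.argv[1:]]; plan(np.array(a[:3]),tool(*a[3:5]),*a[5:])
E
python3 plan.py 450 200 230 85.1 0; python3 - <<'E'
import numpy as np
y=np.radians(-4.9);N=np.array([.5*np.cos(y),.5*np.sin(y),.866])
for n,c in(('patty',[502.3,-217.8,82.1]),('bun',[515.4,-88.3,86.6])):
    for h in(90,0): print(n,h,(np.array(c)+N*h).round(1))
E
```

```text
at [197.3 618.7 215.7] F [ 0.2 -1.   0.2] gap 93.8 grip 0.0 q [-1.33  0.63  0.04  1.52 -0.03  1.   -0.02] t 0.1 rows 13 turn [-1.00e-01 -1.00e-02 -1.28e+01]
[-0.0283, -0.0248, -0.0011, -0.01, -0.0, -0.98]
[-0.0279, -0.0253, -0.0011, -0.01, -0.0, -0.98]
[-0.0274, -0.0257, -0.0011, -0.01, -0.0, -0.98]
[-0.027, -0.0262, -0.0011, -0.01, -0.0, -0.98]
[-0.0265, -0.0267, -0.0011, -0.01, -0.0, -0.98]
[-0.0261, -0.0271, -0.0011, -0.01, -0.0, -0.98]
[-0.0256, -0.0276, -0.0011, -0.01, -0.0, -0.98]
[-0.0251, -0.028, -0.0011, -0.01, -0.0, -0.98]
[-0.0246, -0.0284, -0.0011, -0.01, -0.0, -0.98]
[-0.0242, -0.0288, -0.0011, -0.01, -0.0, -0.98]
[-0.0237, -0.0293, -0.0011, -0.01, -0.0, -0.98]
[-0.0231, -0.0297, -0.0011, -0.01, -0.0, -0.98]
[-0.0226, -0.03, -0.0011, -0.01, -0.0, -0.98]
patty 90 [ 547.1 -221.6  160. ]
patty 0 [ 502.3 -217.8   82.1]
bun 90 [560.2 -92.1 164.5]
bun 0 [515.4 -88.3  86.6]
```

Call:
apply_moves([
  [-0.028, -0.025, -0.001, 0, 0, -6.4, 1],
  [-0.026, -0.027, -0.001, 0, 0, -6.4, 1],
  [-0.024, -0.03, -0.001, 0, 0, 0, 1],
  [-0.024, -0.03, -0.001, 0, 0, 0, 1],
  [-0.024, -0.03, -0.001, 0, 0, 0, 1],
])

```text
clock: 0.52
eef_pos: [301.4, 457.7, 221.2]
tcp_rot: [0.042, 0.999, -0.0, -0.0]
ft_force: [0.5, -0.4, 0.8]
finger_gap: 93.7
finger_force: 0.0
```

Call:
apply_moves([
  [-0.024, -0.03, -0.001, 0, 0, 0, 1],
  [-0.024, -0.03, -0.001, 0, 0, 0, 1],
  [-0.024, -0.03, -0.001, 0, 0, 0, 1],
  [-0.024, -0.03, -0.001, 0, 0, 0, 1],
  [-0.024, -0.03, -0.001, 0, 0, 0, 1],
])

```text
clock: 0.93
eef_pos: [408.1, 298.0, 226.4]
tcp_rot: [0.043, 0.999, -0.0, -0.0]
ft_force: [0.9, -0.5, -0.1]
finger_gap: 94.2
finger_force: 0.0
```

```bash
python3 plan.py 547 -221.6 180 85.1 30
```

```text
at [408.1 298.  226.4] F [ 0.9 -0.5 -0.1] gap 94.2 grip 0.0 q [-0.68  0.41 -0.01  1.9   0.    0.83  0.8 ] t 0.93 rows 14 turn [-2.000e-02  2.998e+01  1.000e-02]
[-0.013, -0.0361, 0.0033, -0.0, 2.14, 0.0]
[-0.0132, -0.0361, 0.0028, -0.0, 2.14, 0.0]
[-0.0133, -0.0361, 0.0023, -0.0, 2.14, 0.0]
[-0.0133, -0.0361, 0.0018, -0.0, 2.14, 0.0]
[-0.0134, -0.0361, 0.0013, -0.0, 2.14, 0.0]
[-0.0134, -0.0361, 0.0008, -0.0, 2.14, 0.0]
[-0.0135, -0.0361, 0.0003, -0.0, 2.14, 0.0]
[-0.0135, -0.0361, -0.0002, -0.0, 2.14, 0.0]
[-0.0134, -0.0361, -0.0007, -0.0, 2.14, 0.0]
[-0.0134, -0.0361, -0.0012, -0.0, 2.14, 0.0]
[-0.0134, -0.0361, -0.0017, -0.0, 2.14, 0.0]
[-0.0133, -0.0361, -0.0022, -0.0, 2.14, 0.0]
[-0.0132, -0.0361, -0.0027, -0.0, 2.14, 0.0]
[-0.0131, -0.0361, -0.0032, -0.0, 2.14, 0.0]
```

Call:
apply_moves([
  [-0.013, -0.036, 0.003, 0, 2.14, 0, 1],
  [-0.013, -0.036, 0.003, 0, 2.14, 0, 1],
  [-0.013, -0.036, 0.002, 0, 2.14, 0, 1],
  [-0.013, -0.036, 0.002, 0, 2.14, 0, 1],
  [-0.013, -0.036, 0.001, 0, 2.14, 0, 1],
])

```text
clock: 1.35
eef_pos: [456.1, 113.1, 210.5]
tcp_rot: [0.043, 0.995, 0.004, -0.094]
ft_force: [0.8, -0.1, -0.1]
finger_gap: 94.2
finger_force: 0.0
```

Call:
apply_moves([
  [-0.013, -0.036, 0.001, 0, 2.14, 0, 1],
  [-0.013, -0.036, 0, 0, 2.14, 0, 1],
  [-0.013, -0.036, 0, 0, 2.14, 0, 1],
  [-0.013, -0.036, -0.001, 0, 2.14, 0, 1],
  [-0.013, -0.036, -0.001, 0, 2.14, 0, 1],
])

```text
clock: 1.77
eef_pos: [503.7, -71.6, 194.5]
tcp_rot: [0.042, 0.982, 0.008, -0.186]
ft_force: [1.4, 1.2, -1.2]
finger_gap: 93.9
finger_force: 0.0
```

Call:
apply_moves([
  [-0.013, -0.036, -0.002, 0, 2.14, 0, 1],
  [-0.013, -0.036, -0.002, 0, 2.14, 0, 1],
  [-0.013, -0.036, -0.003, 0, 2.14, 0, 1],
  [-0.013, -0.036, -0.003, 0, 2.14, 0, 1],
  [0, 0, 0, 0, 0, 0, 1],
])

```text
clock: 2.18
eef_pos: [541.6, -226.8, 178.2]
tcp_rot: [0.046, 0.964, 0.009, -0.261]
ft_force: [-2.0, -0.9, -1.6]
finger_gap: 94.1
finger_force: 0.0
```

```bash
python3 plan.py 547 -221.6 160 85.1 30;  python3 plan.py 502.3 -217.8 82.1 85.1 30
```

```text
at [ 541.6 -226.8  178.2] F [-2.  -0.9 -1.6] gap 94.1 grip 0.0 q [0.24 0.89 0.09 1.22 0.05 1.55 1.78] t 2.18 rows 1 turn [-0.14 -0.23 -0.6 ]
[-0.0133, 0.0058, 0.0132, -0.14, -0.23, -0.6]
at [ 541.6 -226.8  178.2] F [-2.  -0.9 -1.6] gap 94.1 grip 0.0 q [0.24 0.89 0.09 1.22 0.05 1.55 1.78] t 2.18 rows 3 turn [-0.14 -0.23 -0.6 ]
[-0.0046, 0.002, 0.0344, -0.05, -0.08, -0.2]
[-0.0046, 0.002, 0.0344, -0.05, -0.08, -0.2]
[-0.0045, 0.0019, 0.0344, -0.05, -0.08, -0.2]
```

Call:
apply_moves([
  [-0.0135, 0.0058, 0.02, -0.14, -0.23, -0.6, 1],
  [0, 0, 0.02, 0, 0, 0, 1],
  [0, 0, 0.02, 0, 0, 0, 1],
  [0, 0, 0, 0, 0, 0, 1],
  [0, 0, 0, 0, 0, 0, 1],
])

```text
clock: 2.6
eef_pos: [524.4, -209.8, 123.0]
tcp_rot: [0.037, 0.966, 0.014, -0.257]
ft_force: [-0.4, 0.5, 0.3]
finger_gap: 93.8
finger_force: 0.0
```

```bash
python3 plan.py 502.3 -217.8 82.1 85.1 30; python3 - <<'E'
from h import *
a,_=grab_frame('top');b,_=grab_frame('side')
f=lambda p,x,y:cv2.resize(p[y:y+100,x:x+100],(400,400),interpolation=2)
cv2.imwrite('pics/g1.png',np.hstack([f(a,350,150),f(b,310,220)])[:,:,::-1])
E
```

```text
at [ 524.4 -209.8  123. ] F [-0.4  0.5  0.3] gap 93.8 grip 0.0 q [0.23 0.91 0.08 1.34 0.04 1.4  1.77] t 2.6 rows 2 turn [0.16 0.14 0.61]
[-0.0009, -0.005, 0.023, 0.08, 0.07, 0.31]
[-0.0009, -0.005, 0.023, 0.08, 0.07, 0.31]
```

View pics/g1.png

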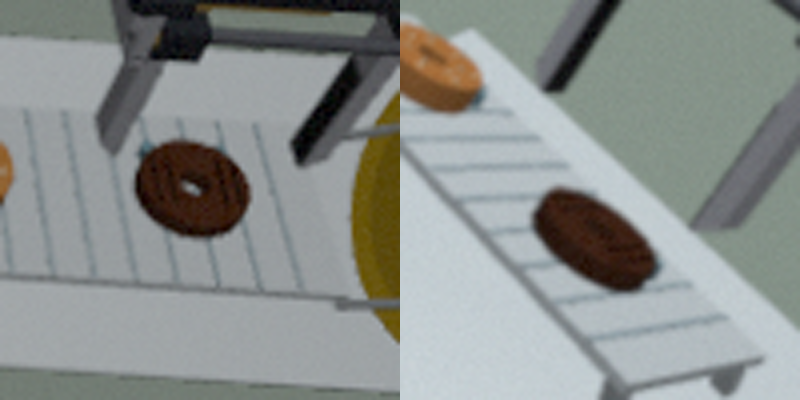

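The picture shows the fingers straddling the patty about 10 mm too far to +y, which matches the readout.

Call:
apply_moves([
  [-0.002, -0.01, 0.015, 0.16, 0.14, 0.6, 1],
  [0, 0, 0.01, 0, 0, 0, 1],
  [0, 0, 0, 0, 0, 0, 1],
  [0, 0, 0, 0, 0, 0, 1],
  [0, 0, 0, 0, 0, 0, 1],
])

```text
clock: 3.12
eef_pos: [514.4, -218.7, 101.2]
tcp_rot: [0.041, 0.966, 0.011, -0.257]
ft_force: [0.7, 0.4, -0.1]
finger_gap: 94.0
finger_force: 0.0
```

```bash
python3 plan.py 502.3 -217.8 82.6 85.1 30
```

```text
at [ 514.4 -218.7  101.2] F [ 0.7  0.4 -0.1] gap 94.0 grip 0.0 q [0.24 0.93 0.08 1.37 0.05 1.35 1.77] t 3.12 rows 1 turn [-0.02  0.2   0.04]
[0.0013, -0.0001, 0.0222, -0.02, 0.2, 0.04]
```

Call:
apply_moves([
  [0.001, 0, 0.012, 0, 0.2, 0, 1],
  [0, 0, 0.01, 0, 0, 0, 1],
  [0, 0, 0, 0, 0, 0, 1],
  [0, 0, 0, 0, 0, 0, 1],
])

```text
clock: 3.45
eef_pos: [501.8, -217.8, 82.1]
tcp_rot: [0.041, 0.965, 0.011, -0.259]
ft_force: [0.0, -0.8, -0.1]
finger_gap: 93.8
finger_force: 0.0
```

```bash
python3 plan.py 502.3 -217.8 82.3 85.1 30
```

```text
at [ 501.8 -217.8   82.1] F [ 0.  -0.8 -0.1] gap 93.8 grip 0.0 q [0.25 0.94 0.08 1.42 0.05 1.3  1.77] t 3.45 rows 1 turn [-0.01 -0.1   0.03]
[-0.0003, 0.0001, -0.0004, -0.01, -0.1, 0.03]
```

Call:
apply_moves([
  [0, 0, 0, 0, 0, 0, 0],
  [0, 0, 0, 0, 0, 0, -0.3],
  [0, 0, 0, 0, 0, 0, -1],
  [0, 0, 0, 0, 0, 0, -1],
  [0, 0, 0, 0, 0, 0, -1],
], force=15)

```text
clock: 3.87
eef_pos: [502.0, -218.1, 82.2]
tcp_rot: [0.041, 0.965, 0.011, -0.259]
ft_force: [0.2, 0.5, -0.8]
finger_gap: 64.2
finger_force: 0.0
```

Call:
apply_moves([
  [0, 0, 0, 0, 0, 0, -1],
  [0, 0, 0, 0, 0, 0, -1],
  [0, 0, 0, 0, 0, 0, -1],
])

```text
clock: 4.12
eef_pos: [501.8, -217.8, 82.2]
tcp_rot: [0.041, 0.965, 0.011, -0.259]
ft_force: [-0.1, 1.8, 1.9]
finger_gap: 60.0
finger_force: 15.0
```

Call:
apply_moves([
  [0, 0, -0.01, 0, 0, 0, -1],
  [0, 0, -0.03, 0, 0, 0, -1],
  [0, 0, -0.035, 0, 0, 0, -1],
  [0, 0, -0.035, 0, 0, 0, -1],
  [0, 0, 0, 0, 0, 0, -1],
])

```text
clock: 4.53
eef_pos: [562.7, -224.0, 182.8]
tcp_rot: [0.041, 0.967, 0.009, -0.253]
ft_force: [-0.1, 0.5, 0.8]
finger_gap: 60.9
finger_force: 15.0
```

```bash
python3 plan.py 478.6 218.5 100 85.1 0 32
```

```text
at [ 562.7 -224.   182.8] F [-0.1  0.5  0.8] gap 60.9 grip 15.0 q [0.24 0.91 0.09 1.16 0.04 1.58 1.78] t 4.53 rows 15 turn [ -0.2  -29.32   0.04]
[0.0044, 0.0289, 0.0087, -0.01, -1.95, 0.0]
[0.0047, 0.0289, 0.0085, -0.01, -1.95, 0.0]
[0.005, 0.0289, 0.0084, -0.01, -1.95, 0.0]
[0.0052, 0.0289, 0.0082, -0.01, -1.95, 0.0]
[0.0055, 0.0289, 0.008, -0.01, -1.95, 0.0]
[0.0058, 0.0289, 0.0078, -0.01, -1.95, 0.0]
[0.0061, 0.0289, 0.0077, -0.01, -1.95, 0.0]
[0.0063, 0.0289, 0.0074, -0.01, -1.95, 0.0]
[0.0066, 0.0289, 0.0072, -0.01, -1.95, 0.0]
[0.0068, 0.0289, 0.007, -0.01, -1.95, 0.0]
[0.007, 0.0289, 0.0068, -0.01, -1.95, 0.0]
[0.0073, 0.0289, 0.0065, -0.01, -1.95, 0.0]
[0.0075, 0.0289, 0.0063, -0.01, -1.95, 0.0]
[0.0077, 0.0289, 0.006, -0.01, -1.95, 0.0]
[0.0079, 0.0289, 0.0058, -0.01, -1.95, 0.0]
```

Call:
apply_moves([
  [0.005, 0.029, 0.002, 0, -1.95, 0, -1],
  [0.005, 0.029, 0.002, 0, -1.95, 0, -1],
  [0.005, 0.029, 0.002, 0, -1.95, 0, -1],
  [0.005, 0.029, 0.002, 0, -1.95, 0, -1],
  [0.005, 0.029, 0.002, 0, -1.95, 0, -1],
])

```text
clock: 4.95
eef_pos: [542.5, -75.0, 179.6]
tcp_rot: [0.042, 0.984, 0.007, -0.175]
ft_force: [0.9, 0.5, 0.2]
finger_gap: 60.3
finger_force: 15.0
```

Call:
apply_moves([
  [0.005, 0.029, 0.002, 0, -1.95, 0, -1],
  [0.005, 0.029, 0.001, 0, -1.95, 0, -1],
  [0.005, 0.029, 0.001, 0, -1.95, 0, -1],
  [0.005, 0.029, 0.001, 0, -1.95, 0, -1],
  [0.006, 0.029, 0.001, 0, -1.95, 0, -1],
])

```text
clock: 5.37
eef_pos: [528.4, 71.8, 181.2]
tcp_rot: [0.043, 0.995, 0.004, -0.091]
ft_force: [0.1, 0.3, -1.0]
finger_gap: 60.5
finger_force: 15.0
```

Call:
apply_moves([
  [0.006, 0.029, 0.008, 0, -1.95, 0, -1],
  [0.006, 0.029, 0.012, 0, -1.95, 0, -1],
  [0.006, 0.029, 0.014, 0, -1.95, 0, -1],
  [0.006, 0.029, 0.014, 0, -1.95, 0, -1],
  [0.006, 0.02, 0.01, 0, -1.95, 0, -1],
])

```text
clock: 5.78
eef_pos: [503.1, 212.4, 126.3]
tcp_rot: [0.041, 0.999, 0.001, -0.006]
ft_force: [-0.2, -0.2, 0.4]
finger_gap: 60.5
finger_force: 15.0
```

Call:
apply_moves([
  [0, 0, 0, 0, 0, 0, -1],
  [0, 0, 0, 0, 0, 0, -1],
  [0, 0, 0, 0, 0, 0, -1],
])

```text
clock: 6.03
eef_pos: [504.5, 208.4, 127.1]
tcp_rot: [0.043, 0.999, -0.0, -0.007]
ft_force: [0.1, -1.0, 0.2]
finger_gap: 60.4
finger_force: 15.0
```

```bash
python3 plan.py 478.6 218.5 65 85.1 0 32
```

```text
at [504.5 208.4 127.1] F [ 0.1 -1.   0.2] gap 60.4 grip 15.0 q [-0.47  0.61  0.04  1.89 -0.05  0.66  1.09] t 6.03 rows 3 turn [-0.05 -0.76 -0.02]
[0.0086, 0.0026, 0.0208, -0.02, -0.25, -0.01]
[0.0087, 0.0026, 0.0208, -0.02, -0.25, -0.01]
[0.0088, 0.0026, 0.0207, -0.02, -0.25, -0.01]
```

Call:
apply_moves([
  [0.013, 0.005, 0.02, 0, -0.7, 0, -1],
  [0.013, 0.005, 0.021, 0, 0, 0, -1],
  [0, 0, 0.02, 0, 0, 0, -1],
  [0, 0, 0, 0, 0, 0, -1],
  [0, 0, 0, 0, 0, 0, -1],
])

```text
clock: 6.45
eef_pos: [479.2, 219.8, 65.8]
tcp_rot: [0.044, 0.999, -0.001, -0.001]
ft_force: [-0.3, 0.7, 0.1]
finger_gap: 60.1
finger_force: 15.0
```

Call:
apply_moves([
  [0, 0, 0, 0, 0, 0, -1],
  [0, 0, 0, 0, 0, 0, -1],
])

```text
clock: 6.62
eef_pos: [480.1, 221.0, 67.2]
tcp_rot: [0.044, 0.999, 0.0, 0.0]
ft_force: [-0.0, -1.0, 0.1]
finger_gap: 60.0
finger_force: 15.0
```

```bash
python3 plan.py 478.6 218.5 38 85.1 0 32; python3 - <<'E'
from h import *
a,_=grab_frame('top');b,_=grab_frame('side'); np.savez('hold1.npz',a=a,b=b)
f=lambda p,x,y:cv2.resize(p[y:y+80,x:x+80],(400,400),interpolation=2)
cv2.imwrite('pics/g2.png',np.hstack([f(a,160,170),f(b,190,155)])[:,:,::-1])
E
```

```text
at [480.1 221.   67.2] F [-0.  -1.   0.1] gap 60.0 grip 15.0 q [-0.51  0.68  0.04  1.98 -0.05  0.48  1.05] t 6.62 rows 1 turn [ 0.04  0.03 -0.09]
[0.0013, -0.0027, 0.0292, 0.04, 0.03, -0.09]
```

View pics/g2.png

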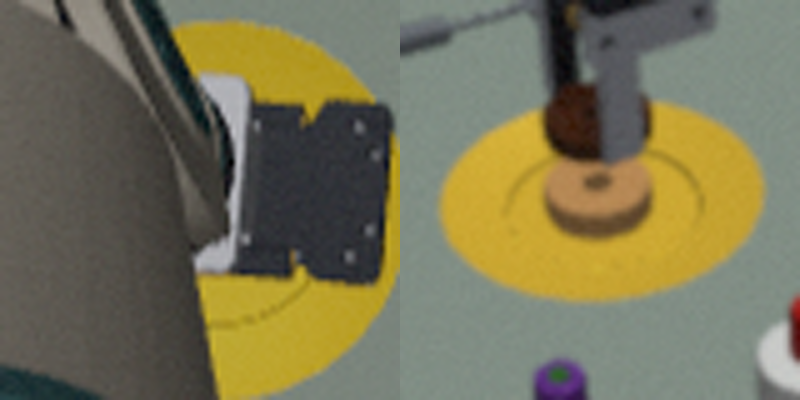

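```bash
cat > rel.py <<'E'
from h import *
def proj(n,P):
    K,D,V=cam(n); return cv2.projectPoints(np.array(P,float),cv2.Rodrigues(V[:3,:3])[0],V[:3,3],K,D)[0][:,0]
t=np.linspace(0,2*np.pi,180); ring=lambda c,z:np.c_[c[0]+30*np.cos(t),c[1]+30*np.sin(t),z+0*t]
def ext(uv): return np.r_[uv[:,0].min(),uv[:,0].max(),uv[:,1].min(),uv[:,1].max()]
def pred(c,zb,zt): return ext(np.r_[proj('side',ring(c,zb)),proj('side',ring(c,zt))])
def obs(b,lo,hi,roi):
    x0,y0,x1,y1=roi; s=4; h=cv2.cvtColor(cv2.resize(b[y0:y1,x0:x1],None,fx=s,fy=s,interpolation=cv2.INTER_LINEAR),cv2.COLOR_RGB2HSV)
    m=cv2.inRange(h,lo,hi); m=cv2.morphologyEx(m,cv2.MORPH_OPEN,np.ones((5,5),np.uint8))
    v,u=np.nonzero(m); return np.r_[u.min()/s+x0,(u.max()+1)/s+x0,v.min()/s+y0,(v.max()+1)/s+y0]-.5
def solve(o,p,c,f):  # plan shift that explains pixel difference (cols mean, bottom row)
    g=lambda e:np.r_[(e[0]+e[1])/2,e[3]]
    J=np.c_[g(f(c+[1,0]))-g(f(c)),g(f(c+[0,1]))-g(f(c))]; return np.linalg.solve(J,g(o)-g(p))
E
python3 - <<'E'
from rel import *
b=np.load('hold1.npz')['b']
op=obs(b,(0,60,8),(20,255,95),(214,165,250,192)); ob=obs(b,(8,60,75),(21,200,255),(214,184,248,206))
cp=np.array([480.1,221.]); cb=np.array([478.6,218.5])
fp=lambda c:pred(c,53,67); fb=lambda c:pred(c,5,23)
print(op,fp(cp)); print(ob,fb(cb))
print('patty seen at',cp+solve(op,fp(cp),cp,fp),'base seen at',cb+solve(ob,fb(cb),cb,fb))
E
```

```text
[218.75 229.5  170.75 186.75] [216.38730885 239.06789924 170.61489709 188.03185643]
[218.   240.25 185.25 202.25] [217.80846671 239.95394973 184.0540215  202.66556476]
patty seen at [475.15551208 231.50197998] base seen at [480.06497796 219.60142661]
```

```bash
python3 - <<'E'
from rel import *
b=np.load('hold1.npz')['b']
hs=cv2.cvtColor(b,cv2.COLOR_RGB2HSV)
for v in(175,178,181,184,186,187,188): print(v,[tuple(map(int,x)) for x in b[v,236:244]], [int(x.sum()) for x in b[v,215:223]])
print([tuple(map(int,b[v,226])) for v in range(182,194)])
op=np.r_[218.75,240.2,170.75,186.75]
cp=np.array([480.1,221.]);fp=lambda c:pred(c,53,67)
print(cp+solve(op,fp(cp),cp,fp))
E
```

```text
175 [(87, 87, 92), (86, 84, 87), (80, 69, 64), (98, 79, 56), (145, 130, 88), (169, 155, 102), (164, 155, 103), (157, 151, 107)] [397, 407, 401, 374, 278, 165, 89, 67]
178 [(89, 91, 95), (90, 90, 94), (77, 68, 69), (74, 53, 30), (143, 114, 33), (197, 163, 49), (202, 167, 50), (202, 166, 49)] [438, 456, 409, 290, 146, 115, 117, 131]
181 [(89, 88, 93), (90, 89, 94), (70, 70, 71), (69, 52, 26), (147, 122, 37), (198, 164, 51), (200, 168, 49), (203, 168, 51)] [445, 445, 439, 346, 160, 88, 103, 120]
184 [(85, 88, 92), (91, 90, 90), (116, 104, 77), (158, 132, 49), (189, 158, 48), (197, 164, 47), (202, 167, 52), (201, 166, 51)] [440, 439, 441, 424, 360, 198, 106, 72]
186 [(133, 109, 85), (157, 129, 70), (179, 147, 56), (187, 154, 47), (179, 149, 44), (176, 145, 45), (171, 141, 42), (169, 138, 39)] [442, 428, 433, 417, 389, 346, 307, 267]
187 [(173, 133, 85), (184, 141, 77), (193, 154, 65), (199, 163, 52), (199, 166, 49), (200, 167, 52), (190, 156, 45), (176, 145, 43)] [436, 430, 403, 379, 371, 377, 372, 368]
188 [(182, 136, 84), (182, 137, 82), (187, 143, 78), (197, 157, 65), (204, 167, 53), (204, 168, 48), (204, 167, 51), (198, 164, 48)] [410, 386, 374, 379, 406, 402, 403, 397]
[(55, 31, 16), (51, 29, 17), (38, 17, 7), (35, 23, 18), (51, 34, 21), (114, 84, 47), (165, 122, 75), (174, 129, 79), (162, 121, 73), (156, 117, 74), (162, 121, 74), (174, 131, 78)]
[486.78542308 222.94477518]
```

```bash
python3 - <<'E'
from rel import *
cp=np.array([480.1,221.]);fp=lambda c:pred(c,53,67)
for op in([218.2,239.8,0,186.9],[218.3,239.9,0,186.6]): print(cp+solve(np.array(op),fp(cp),cp,fp))
E
```

```text
[485.41504139 223.14989831]
[486.3080619  224.09920795]
```

Call:
apply_moves([
  [0.0043, -0.002, 0.01, 0, 0, 0, -1],
  [0, 0, 0.01, 0, 0, 0, -1],
  [0, 0, 0.006, 0, 0, 0, -1],
  [0, 0, 0, 0, 0, 0, -1],
  [0, 0, 0, 0, 0, 0, -1],
])

```text
clock: 7.13
eef_pos: [473.7, 219.8, 39.5]
tcp_rot: [0.043, 0.999, -0.0, -0.001]
ft_force: [0.1, -0.4, -0.7]
finger_gap: 60.3
finger_force: 15.0
```

Call:
apply_moves([
  [0, 0, 0, 0, 0, 0, -1],
  [0, 0, 0.001, 0, 0, 0, -1],
  [0, 0, 0.001, 0, 0, 0, -1],
  [0, 0, 0, 0, 0, 0, -1],
])

```text
clock: 7.47
eef_pos: [473.8, 219.9, 37.9]
tcp_rot: [0.043, 0.999, -0.0, -0.001]
ft_force: [-0.2, 0.3, -0.2]
finger_gap: 60.9
finger_force: 15.0
```

```bash
python3 plan.py 475.8 219 37 85.1 0 32
```

```text
at [473.8 219.9  37.9] F [-0.2  0.3 -0.2] gap 60.9 grip 15.0 q [-0.51  0.73  0.03  2.01 -0.06  0.41  1.05] t 7.47 rows 1 turn [-0.01 -0.11  0.02]
[-0.0021, -0.0007, 0.0009, -0.01, -0.11, 0.02]
```

Call:
apply_moves([
  [-0.002, -0.0008, 0, 0, 0, 0, -1],
  [0, 0, 0.001, 0, 0, 0, -1],
  [0, 0, 0, 0, 0, 0, -1],
  [0, 0, 0, 0, 0, 0, -1],
])

```text
clock: 7.8
eef_pos: [475.6, 218.8, 36.8]
tcp_rot: [0.043, 0.999, -0.0, -0.001]
ft_force: [0.4, 0.1, -0.7]
finger_gap: 60.2
finger_force: 15.0
```

```bash
cat > look.py <<'E'
import sys
from h import *
n,x,y,w,name=sys.argv[1],*map(int,sys.argv[2:5]),sys.argv[5]
b,_=grab_frame(n); np.savez(name+'.npz',b=b); cv2.imwrite(f'pics/{name}.png',cv2.resize(b[y:y+w,x:x+w],(500,500),interpolation=2)[:,:,::-1])
E
python3 plan.py 475.8 219 36 85.1; python3 look.py side 200 160 60 g3; python3 - <<'E'
import numpy as np
b=np.load('g3.npz')['b'].astype(int)
for v in range(178,202,2): print(v,[tuple(x) for x in b[v,216:222]],[tuple(x) for x in b[v,237:243]])
E
```

```text
at [475.6 218.8  36.8] F [ 0.4  0.1 -0.7] gap 60.2 grip 15.0 q [-0.5   0.73  0.03  2.01 -0.05  0.41  1.05] t 7.8 rows 1 turn [-0.02 -0.12  0.01]
[-0.0002, 0.0002, 0.0008, -0.02, -0.12, 0.01]
178 [(np.int64(212), np.int64(177), np.int64(64)), (np.int64(199), np.int64(168), np.int64(67)), (np.int64(149), np.int64(129), np.int64(73)), (np.int64(84), np.int64(81), np.int64(75)), (np.int64(51), np.int64(51), np.int64(55)), (np.int64(21), np.int64(17), np.int64(21))] [(np.int64(152), np.int64(131), np.int64(81)), (np.int64(197), np.int64(164), np.int64(56)), (np.int64(201), np.int64(166), np.int64(52)), (np.int64(200), np.int64(168), np.int64(49)), (np.int64(202), np.int64(166), np.int64(48)), (np.int64(198), np.int64(164), np.int64(44))]
180 [(np.int64(214), np.int64(179), np.int64(60)), (np.int64(210), np.int64(175), np.int64(57)), (np.int64(171), np.int64(146), np.int64(70)), (np.int64(94), np.int64(89), np.int64(80)), (np.int64(60), np.int64(60), np.int64(62)), (np.int64(18), np.int64(19), np.int64(21))] [(np.int64(144), np.int64(126), np.int64(79)), (np.int64(191), np.int64(158), np.i
[... 4989 characters left out ...]
9)), (np.int64(194), np.int64(158), np.int64(47)), (np.int64(202), np.int64(167), np.int64(48)), (np.int64(202), np.int64(168), np.int64(47))]
200 [(np.int64(204), np.int64(168), np.int64(51)), (np.int64(203), np.int64(167), np.int64(49)), (np.int64(202), np.int64(166), np.int64(48)), (np.int64(201), np.int64(166), np.int64(48)), (np.int64(187), np.int64(153), np.int64(47)), (np.int64(154), np.int64(125), np.int64(46))] [(np.int64(153), np.int64(124), np.int64(46)), (np.int64(187), np.int64(153), np.int64(46)), (np.int64(199), np.int64(164), np.int64(46)), (np.int64(201), np.int64(166), np.int64(44)), (np.int64(205), np.int64(169), np.int64(52)), (np.int64(205), np.int64(169), np.int64(48))]
```

View pics/g3.png

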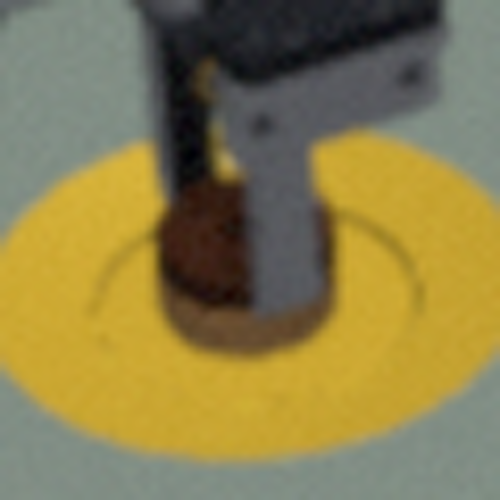

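The patty looks aligned on the base bun in the side view, with both spanning columns 218 to 240. Next I'll lower it to contact.

Call:
apply_moves([
  [0, 0, 0.0008, 0, 0, 0, -1],
  [0, 0, 0, 0, 0, 0, -1],
  [0, 0, 0, 0, 0, 0, -1],
])

```text
clock: 8.1
eef_pos: [475.6, 219.0, 36.1]
tcp_rot: [0.043, 0.999, -0.0, -0.001]
ft_force: [-0.6, 0.4, -1.2]
finger_gap: 60.2
finger_force: 15.0
```

Call:
apply_moves([
  [0, 0, 0.0008, 0, 0, 0, -1],
  [0, 0, 0, 0, 0, 0, -1],
  [0, 0, 0, 0, 0, 0, -1],
])

```text
clock: 8.35
eef_pos: [475.7, 219.0, 35.9]
tcp_rot: [0.043, 0.999, 0.0, -0.001]
ft_force: [-0.9, -0.5, 6.2]
finger_gap: 60.2
finger_force: 15.0
```

Call:
apply_moves([
  [0, 0, -0.0005, 0, 0, 0, 0.5],
  [0, 0, 0, 0, 0, 0, 0.7],
  [0, 0, 0, 0, 0, 0, 0.7],
  [0, 0, 0, 0, 0, 0, 0.7],
])

```text
clock: 8.68
eef_pos: [475.5, 218.9, 35.6]
tcp_rot: [0.043, 0.999, -0.0, -0.001]
ft_force: [0.4, 0.6, 0.0]
finger_gap: 79.1
finger_force: 0.0
```

Call:
apply_moves([
  [0, 0, -0.02, 0, 0, 0, 0.7],
  [0, 0, -0.035, 0, 0, 0, 0.7],
  [0, 0, -0.035, 0, 0, 0, 1],
  [0, 0, -0.035, 0, 0, 0, 1],
])

```text
clock: 9.02
eef_pos: [475.3, 218.6, 161.8]
tcp_rot: [0.043, 0.999, -0.0, -0.002]
ft_force: [1.1, 0.4, -0.2]
finger_gap: 89.8
finger_force: 0.0
```

```bash
python3 plan.py 560.2 -92.1 180 85.1 30; python3 - <<'E'
from rel import *
b,_=grab_frame('side'); np.savez('s2.npz',b=b)
op=obs(b,(0,60,8),(20,255,95),(210,172,250,202)); ob=obs(b,(8,60,75),(21,200,255),(210,184,248,206))
fp=lambda c:pred(c,23,37); fb=lambda c:pred(c,5,23); c=np.array([479.,219.])
print(op,fp(c),ob,fb(c)); print(c+solve(op,fp(c),c,fp),c+solve(ob,fb(c),c,fb))
E
```

```text
at [475.3 218.6 161.8] F [ 1.1  0.4 -0.2] gap 89.8 grip 0.0 q [-0.52  0.52  0.05  1.93 -0.04  0.7   1.04] t 9.02 rows 9 turn [-0.07 29.81 -0.  ]
[-0.0123, -0.0336, -0.002, -0.01, 3.31, -0.0]
[-0.0122, -0.0336, -0.0027, -0.01, 3.31, -0.0]
[-0.012, -0.0336, -0.0034, -0.01, 3.31, -0.0]
[-0.0118, -0.0336, -0.0041, -0.01, 3.31, -0.0]
[-0.0115, -0.0336, -0.0048, -0.01, 3.31, -0.0]
[-0.0112, -0.0336, -0.0055, -0.01, 3.31, -0.0]
[-0.0109, -0.0336, -0.0061, -0.01, 3.31, -0.0]
[-0.0105, -0.0336, -0.0068, -0.01, 3.31, -0.0]
[-0.0101, -0.0336, -0.0074, -0.01, 3.31, -0.0]
[218.75 239.25 181.5  198.75] [217.39423849 239.66421433 179.91333411 197.38453847] [218.75 239.75 183.5  202.5 ] [217.84315497 239.97704177 183.91702853 202.51400923]
[477.00428796 213.26652253] [479.79195622 218.49316955]
```

Call:
apply_moves([
  [-0.012, -0.034, -0.003, 0, 3.3, 0, 1],
  [-0.012, -0.034, -0.003, 0, 3.3, 0, 1],
  [-0.012, -0.034, -0.004, 0, 3.3, 0, 1],
  [-0.012, -0.034, -0.004, 0, 3.3, 0, 1],
  [-0.011, -0.034, -0.005, 0, 3.3, 0, 1],
])

```text
clock: 9.48
eef_pos: [522.5, 42.6, 173.0]
tcp_rot: [0.042, 0.988, 0.006, -0.145]
ft_force: [0.4, 0.5, -1.3]
finger_gap: 94.0
finger_force: 0.0
```

Call:
apply_moves([
  [-0.011, -0.034, -0.005, 0, 3.3, 0, 1],
  [-0.011, -0.034, -0.005, 0, 3.3, 0, 1],
  [-0.01, -0.034, -0.005, 0, 3.3, 0, 1],
  [-0.008, -0.034, -0.005, 0, 3.3, 0, 1],
  [0, 0, 0, 0, 0, 0, 1],
])

```text
clock: 9.9
eef_pos: [555.2, -104.9, 173.7]
tcp_rot: [0.047, 0.965, 0.008, -0.259]
ft_force: [-0.9, -0.7, -0.4]
finger_gap: 93.8
finger_force: 0.0
```

Call:
apply_moves([
  [0, 0, 0, 0, 0, 0, 1],
  [0, 0, 0, 0, 0, 0, 1],
  [0, 0, 0, 0, 0, 0, 1],
])

```text
clock: 10.15
eef_pos: [554.7, -92.9, 177.2]
tcp_rot: [0.04, 0.966, 0.011, -0.257]
ft_force: [0.2, -0.0, -0.7]
finger_gap: 93.9
finger_force: 0.0
```

```bash
python3 plan.py 556.6 -91.8 151.3 85.1 30; cat > chk.py <<'E'
from rel import *
a,_=grab_frame('top');b,_=grab_frame('side'); np.savez('s3.npz',a=a,b=b)
h=cv2.cvtColor(a,cv2.COLOR_RGB2HSV); 
def cen(lo,hi,z,roi):
    x0,y0,x1,y1=roi; m=np.zeros((384,512),np.uint8); m[y0:y1,x0:x1]=cv2.inRange(h,lo,hi)[y0:y1,x0:x1]
    c=max(cv2.findContours(m,0,2)[0],key=cv2.contourArea); e=cv2.fitEllipse(c); print('ell',np.round(e[0],1),np.round(e[1],1),'->',onz('top',[e[0]],z).round(1))
cen((0,60,8),(20,255,100),37,(180,190,225,235)); cen((22,150,60),(32,255,255),16,(150,160,255,260))
op=obs(b,(0,60,8),(20,255,75),(210,172,250,202)); ob=obs(b,(8,60,75),(21,200,255),(210,184,248,206))
print(op,pred([479.,219],23,37),ob,pred([479.,219],5,23))
cv2.imwrite('pics/c1.png',np.hstack([cv2.resize(a[187:237,178:228],(400,400),interpolation=2),cv2.resize(b[165:215,205:255],(400,400),interpolation=2)])[:,:,::-1])
E
python3 chk.py
```

```text
at [554.7 -92.9 177.2] F [ 0.2 -0.  -0.7] gap 93.9 grip 0.0 q [ 0.08  0.86  0.06  1.29 -0.02  1.51  1.62] t 10.15 rows 1 turn [0.   0.18 0.17]
[-0.0144, 0.0012, 0.0215, 0.0, 0.18, 0.17]
ell [201.8 211.7] [24.2 25.2] -> [[478.3 218.2  37. ]]
ell [203.2 211.8] [74.2 75.6] -> [[479.3 217.6  16. ]]
[219.   238.75 181.75 197.5 ] [217.39423849 239.66421433 179.91333411 197.38453847] [218.25 239.75 183.5  202.5 ] [217.84315497 239.97704177 183.91702853 202.51400923]
```

View pics/c1.png

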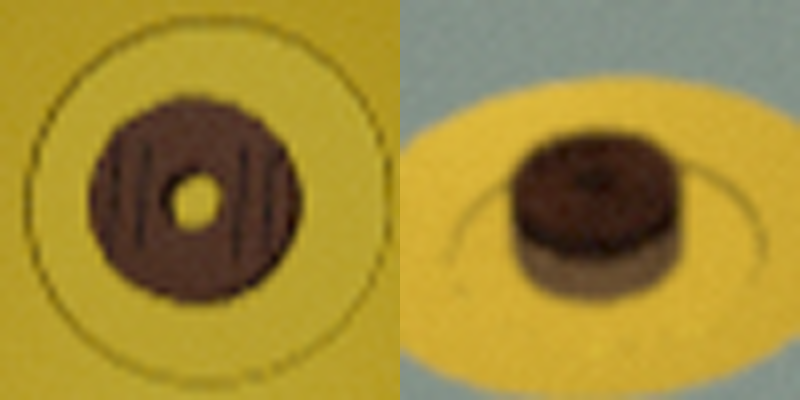

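The patty sits flat and concentric with the base bun and its hole is open: top ellipse (201.8,211.7), against (202.1,211.9) for the base earlier. Now the bun.

Call:
apply_moves([
  [-0.0145, 0.001, 0.021, 0, 0.2, 0.2, 1],
  [0, 0, 0.03, 0, 0, 0, 1],
  [0, 0, 0.025, 0, 0, 0, 1],
  [0, 0, 0, 0, 0, 0, 1],
  [0, 0, 0, 0, 0, 0, 1],
])

```text
clock: 10.67
eef_pos: [529.2, -90.8, 104.4]
tcp_rot: [0.042, 0.965, 0.011, -0.259]
ft_force: [0.5, 0.5, 1.6]
finger_gap: 94.1
finger_force: 0.0
```

Call:
apply_moves([
  [0, 0, 0, 0, 0, 0, 1],
  [0, 0, 0, 0, 0, 0, 1],
])

```text
clock: 10.83
eef_pos: [531.6, -91.7, 105.5]
tcp_rot: [0.043, 0.965, 0.01, -0.257]
ft_force: [-0.0, 0.2, 1.1]
finger_gap: 94.0
finger_force: 0.0
```

```bash
python3 plan.py 516.7 -88.4 82 85.1 30
```

```text
at [531.6 -91.7 105.5] F [-0.   0.2  1.1] gap 94.0 grip 0.0 q [ 0.08  0.91  0.05  1.42 -0.02  1.34  1.62] t 10.83 rows 1 turn [-0.04  0.21 -0.17]
[0.0015, 0.0021, 0.0279, -0.04, 0.21, -0.17]
```

Call:
apply_moves([
  [0.0015, 0.002, 0.015, 0, 0.2, -0.2, 1],
  [0, 0, 0.012, 0, 0, 0, 1],
  [0, 0, 0, 0, 0, 0, 1],
  [0, 0, 0, 0, 0, 0, 1],
])

```text
clock: 11.17
eef_pos: [515.9, -88.6, 82.1]
tcp_rot: [0.041, 0.965, 0.011, -0.26]
ft_force: [0.4, -0.0, -0.1]
finger_gap: 93.8
finger_force: 0.0
```

```bash
python3 plan.py 516.7 -88.4 82 85.1 30
```

```text
at [515.9 -88.6  82.1] F [ 0.4 -0.  -0.1] gap 93.8 grip 0.0 q [ 0.08  0.92  0.05  1.47 -0.02  1.28  1.62] t 11.17 rows 1 turn [-0.03 -0.15  0.01]
[-0.0007, 0.0003, -0.0003, -0.03, -0.15, 0.01]
```

Call:
apply_moves([
  [0, 0, 0, 0, 0, 0, 0],
  [0, 0, 0, 0, 0, 0, -0.3],
  [0, 0, 0, 0, 0, 0, -1],
  [0, 0, 0, 0, 0, 0, -1],
  [0, 0, 0, 0, 0, 0, -1],
], force=15)

```text
clock: 11.58
eef_pos: [515.4, -88.6, 81.6]
tcp_rot: [0.041, 0.965, 0.011, -0.26]
ft_force: [0.1, 0.7, 0.7]
finger_gap: 64.1
finger_force: 0.0
```

Call:
apply_moves([
  [0, 0, 0, 0, 0, 0, -1],
  [0, 0, 0, 0, 0, 0, -1],
  [0, 0, 0, 0, 0, 0, -1],
])

```text
clock: 11.83
eef_pos: [515.2, -88.4, 81.5]
tcp_rot: [0.041, 0.965, 0.011, -0.26]
ft_force: [0.1, 0.5, 2.0]
finger_gap: 60.5
finger_force: 15.0
```

Call:
apply_moves([
  [0, 0, -0.01, 0, 0, 0, -1],
  [0, 0, -0.03, 0, 0, 0, -1],
  [0, 0, -0.035, 0, 0, 0, -1],
  [0, 0, -0.035, 0, 0, 0, -1],
  [0, 0, 0, 0, 0, 0, -1],
])

```text
clock: 12.25
eef_pos: [576.1, -94.1, 181.6]
tcp_rot: [0.041, 0.966, 0.01, -0.254]
ft_force: [-0.3, -0.1, 0.3]
finger_gap: 60.3
finger_force: 15.0
```

```bash
python3 plan.py 476.5 218.5 120 85.1 0 32
```

```text
at [576.1 -94.1 181.6] F [-0.3 -0.1  0.3] gap 60.3 grip 15.0 q [ 0.08  0.88  0.06  1.22 -0.02  1.56  1.62] t 12.25 rows 11 turn [-8.000e-02 -2.949e+01  1.000e-02]
[0.0072, 0.0276, 0.0105, -0.01, -2.68, 0.0]
[0.0077, 0.0276, 0.0101, -0.01, -2.68, 0.0]
[0.0082, 0.0276, 0.0098, -0.01, -2.68, 0.0]
[0.0086, 0.0276, 0.0094, -0.01, -2.68, 0.0]
[0.009, 0.0276, 0.009, -0.01, -2.68, 0.0]
[0.0094, 0.0275, 0.0085, -0.01, -2.68, 0.0]
[0.0098, 0.0275, 0.0081, -0.01, -2.68, 0.0]
[0.0102, 0.0275, 0.0076, -0.01, -2.68, 0.0]
[0.0106, 0.0275, 0.0071, -0.01, -2.68, 0.0]
[0.0109, 0.0275, 0.0066, -0.01, -2.68, 0.0]
[0.0112, 0.0275, 0.0061, -0.01, -2.68, 0.0]
```

Call:
apply_moves([
  [0.007, 0.0276, 0.01, 0, -2.68, 0, -1],
  [0.0077, 0.0276, 0.01, 0, -2.68, 0, -1],
  [0.0082, 0.0276, 0.01, 0, -2.68, 0, -1],
  [0.0086, 0.0276, 0.009, 0, -2.68, 0, -1],
  [0.009, 0.0276, 0.009, 0, -2.68, 0, -1],
])

```text
clock: 12.67
eef_pos: [524.6, 50.0, 149.7]
tcp_rot: [0.042, 0.989, 0.006, -0.145]
ft_force: [-0.6, 0.8, -1.0]
finger_gap: 60.4
finger_force: 15.0
```

Call:
apply_moves([
  [0.0094, 0.0275, 0.0085, 0, -2.68, 0, -1],
  [0.0098, 0.0275, 0.008, 0, -2.68, 0, -1],
  [0.01, 0.0275, 0.0076, 0, -2.68, 0, -1],
  [0.0106, 0.0275, 0.007, 0, -2.68, 0, -1],
  [0.011, 0.0275, 0.0066, 0, -2.68, 0, -1],
])

```text
clock: 13.08
eef_pos: [479.2, 191.9, 122.9]
tcp_rot: [0.043, 0.999, 0.001, -0.029]
ft_force: [0.3, 0.8, -0.8]
finger_gap: 60.5
finger_force: 15.0
```

Call:
apply_moves([
  [0.011, 0.0275, 0.006, 0, -2.68, 0, -1],
  [0, 0, 0, 0, 0, 0, -1],
  [0, 0, 0, 0, 0, 0, -1],
  [0, 0, 0, 0, 0, 0, -1],
])

```text
clock: 13.42
eef_pos: [471.1, 218.8, 117.6]
tcp_rot: [0.042, 0.999, -0.0, -0.006]
ft_force: [0.5, -1.6, -0.1]
finger_gap: 60.3
finger_force: 15.0
```

```bash
python3 plan.py 476 218.5 75 85.1 0 32
```

```text
at [471.1 218.8 117.6] F [ 0.5 -1.6 -0.1] gap 60.3 grip 15.0 q [-0.52  0.59  0.06  1.97 -0.07  0.6   1.07] t 13.42 rows 2 turn [-0.06 -0.73  0.03]
[-0.0027, 0.0001, 0.0212, -0.03, -0.36, 0.01]
[-0.0026, 0.0001, 0.0213, -0.03, -0.36, 0.01]
```

Call:
apply_moves([
  [-0.0053, 0, 0.021, 0, -0.7, 0, -1],
  [0, 0, 0.021, 0, 0, 0, -1],
  [0, 0, 0.003, 0, 0, 0, -1],
  [0, 0, 0, 0, 0, 0, -1],
  [0, 0, 0, 0, 0, 0, -1],
])

```text
clock: 13.83
eef_pos: [476.6, 217.7, 72.7]
tcp_rot: [0.044, 0.999, -0.0, -0.0]
ft_force: [-0.1, -0.3, -0.7]
finger_gap: 60.3
finger_force: 15.0
```

Call:
apply_moves([
  [0, 0, 0, 0, 0, 0, -1],
  [0, 0, 0, 0, 0, 0, -1],
])

```text
clock: 14.0
eef_pos: [476.6, 218.8, 73.3]
tcp_rot: [0.043, 0.999, 0.0, 0.0]
ft_force: [-0.7, 0.1, -0.4]
finger_gap: 60.5
finger_force: 15.0
```

```bash
python3 plan.py 476 218.5 52 85.1 0 32;python3 look.py side 200 150 60 g4; python3 - <<'E'
import numpy as np
from rel import *
b=np.load('g4.npz')['b'].astype(int)
for v in range(164,182,2): print(v,'L',[int(x[0]-x[2]) for x in b[v,213:224]],[int(x.sum()) for x in b[v,213:224]],'R',[int(x[0]-x[2]) for x in b[v,234:246]],[int(x.sum()) for x in b[v,234:246]])
E
```

```text
at [476.6 218.8  73.3] F [-0.7  0.1 -0.4] gap 60.5 grip 15.0 q [-0.52  0.67  0.05  1.99 -0.07  0.48  1.07] t 14.0 rows 1 turn [ 0.04  0.05 -0.03]
[0.0006, -0.0004, 0.0213, 0.04, 0.05, -0.03]
164 L [-3, -6, -4, -5, -7, -6, -5, 3, 1, 0, -4] [397, 407, 401, 358, 273, 221, 146, 66, 48, 48, 69] R [-6, -4, -5, -3, -6, -5, -5, -4, -4, -4, -3, -3] [273, 278, 285, 312, 327, 345, 373, 384, 391, 401, 406, 408]
166 L [-4, -5, -4, -3, -4, -5, -2, -1, -4, -1, -4] [400, 400, 399, 382, 319, 221, 173, 71, 47, 50, 59] R [-7, -4, -6, -5, -3, -3, -4, -4, -5, -3, -3, -5] [271, 268, 299, 366, 399, 403, 404, 403, 393, 391, 405, 397]
168 L [-2, -2, -6, -4, -2, -5, -4, -4, -1, 3, 2] [408, 402, 400, 395, 350, 253, 193, 79, 34, 47, 82] R [-5, -5, -6, -3, -4, -3, -3, -3, -3, -2, -5, -4] [270, 256, 309, 357, 394, 400, 397, 406, 404, 404, 390, 401]
170 L [-3, -3, -5, -1, -2, -3, 3, 27, 53, 70, 83] [396, 397, 402, 399, 367, 285, 217, 165, 238, 287, 273] R [-5, -6, -5, -5, -5, -5, -4, -4, -3, -4, -5, -4] [274, 273, 295, 346, 398, 402, 410, 408, 404, 404, 403, 406]
172 L [-6, -4, -4, -1, 12, 43, 84, 99, 93, 92, 92] 
[... 377 characters left out ...]
 401, 397]
176 L [-4, -1, 8, 42, 93, 95, 95, 95, 90, 101, 104] [404, 404, 402, 391, 357, 362, 364, 358, 358, 367, 345] R [-8, -8, -1, 41, 99, 131, 141, 136, 129, 118, 101, 78] [272, 271, 273, 303, 332, 378, 421, 422, 410, 427, 416, 413]
178 L [61, 96, 125, 121, 94, 103, 107, 106, 104, 102, 96] [432, 447, 442, 376, 292, 332, 336, 345, 349, 347, 346] R [-4, -8, -5, 16, 71, 126, 150, 152, 151, 152, 152, 149] [273, 271, 264, 256, 275, 358, 415, 422, 430, 416, 414, 419]
180 L [153, 157, 152, 128, 75, 71, 85, 93, 85, 84, 102] [455, 446, 444, 363, 237, 216, 268, 314, 370, 385, 350] R [-7, -5, -2, 10, 71, 130, 151, 150, 151, 152, 154, 151] [273, 264, 274, 259, 291, 374, 413, 423, 420, 416, 408, 419]
```

View pics/g4.png

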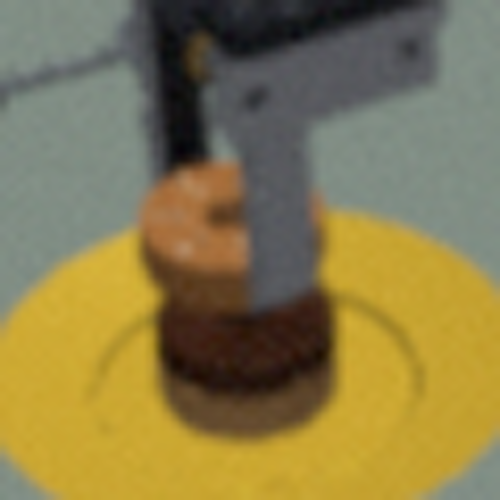

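```bash
python3 - <<'E'
from rel import *
print('bun',pred([476.6,218.8],58.5,76.5),'+1x',pred([477.6,218.8],58.5,76.5)[:2]);print('patty',pred([478.5,218.8],23,37))
E
```

```text
bun [215.33275299 238.31497855 168.55454976 187.26904608] +1x [215.66104729 238.62800246]
patty [217.27177101 239.55106968 180.01076743 197.49217156]
```

Call:
apply_moves([
  [-0.0012, 0, 0.01, 0, 0, 0, -1],
  [0, 0, 0.008, 0, 0, 0, -1],
  [0, 0, 0, 0, 0, 0, -1],
  [0, 0, 0, 0, 0, 0, -1],
  [0, 0, 0, 0, 0, 0, -1],
])

```text
clock: 14.47
eef_pos: [476.7, 218.7, 54.1]
tcp_rot: [0.043, 0.999, -0.0, -0.001]
ft_force: [0.0, 0.1, -0.7]
finger_gap: 60.5
finger_force: 15.0
```

Call:
apply_moves([
  [0, 0, 0.001, 0, 0, 0, -1],
  [0, 0, 0.001, 0, 0, 0, -1],
  [0, 0, 0, 0, 0, 0, -1],
  [0, 0, 0, 0, 0, 0, -1],
])

```text
clock: 14.8
eef_pos: [477.0, 218.8, 52.4]
tcp_rot: [0.043, 0.999, -0.0, -0.0]
ft_force: [-0.3, -0.7, -0.1]
finger_gap: 60.2
finger_force: 15.0
```

Call:
apply_moves([
  [-0.0008, 0, 0.0005, 0, 0, 0, -1],
  [0, 0, 0.0005, 0, 0, 0, -1],
  [0, 0, 0, 0, 0, 0, -1],
  [0, 0, 0, 0, 0, 0, -1],
])

```text
clock: 15.13
eef_pos: [477.7, 218.7, 51.3]
tcp_rot: [0.043, 0.999, -0.0, -0.0]
ft_force: [0.0, 0.2, -0.2]
finger_gap: 60.6
finger_force: 15.0
```

Call:
apply_moves([
  [0, 0, 0.0008, 0, 0, 0, -1],
  [0, 0, 0, 0, 0, 0, -1],
  [0, 0, 0, 0, 0, 0, -1],
])

```text
clock: 15.38
eef_pos: [477.9, 218.8, 50.9]
tcp_rot: [0.043, 0.999, 0.0, -0.0]
ft_force: [-1.1, -1.0, 4.2]
finger_gap: 60.3
finger_force: 15.0
```

Call:
apply_moves([
  [0, 0, -0.0005, 0, 0, 0, 0.5],
  [0, 0, 0, 0, 0, 0, 0.7],
  [0, 0, 0, 0, 0, 0, 0.7],
  [0, 0, 0, 0, 0, 0, 0.7],
])

```text
clock: 15.72
eef_pos: [477.7, 218.7, 50.9]
tcp_rot: [0.043, 0.999, -0.0, -0.0]
ft_force: [-0.9, 1.2, -0.1]
finger_gap: 79.4
finger_force: 0.0
```

Call:
apply_moves([
  [0, 0, -0.02, 0, 0, 0, 0.7],
  [0, 0, -0.035, 0, 0, 0, 0.7],
  [0, 0, -0.035, 0, 0, 0, 0.2],
  [0, 0, -0.02, 0, 0, 0, 0],
])

```text
clock: 16.05
eef_pos: [478.9, 219.2, 164.0]
tcp_rot: [0.043, 0.999, 0.001, 0.001]
ft_force: [1.3, 0.6, -0.3]
finger_gap: 69.9
finger_force: 0.0
```

```bash
python3 plan.py 473 13.5 130 15 0
```

```text
at [478.9 219.2 164. ] F [ 1.3  0.6 -0.3] gap 69.9 grip 0.0 q [-0.53  0.52  0.07  1.92 -0.06  0.7   1.06] t 16.05 rows 10 turn [1.500e-01 6.000e-02 7.011e+01]
[-0.0012, -0.0206, 0.0034, 0.01, 0.01, 7.01]
[-0.0037, -0.0203, 0.0034, 0.01, 0.01, 7.01]
[-0.0061, -0.0197, 0.0034, 0.01, 0.01, 7.01]
[-0.0085, -0.0188, 0.0034, 0.01, 0.01, 7.01]
[-0.0107, -0.0176, 0.0034, 0.01, 0.01, 7.01]
[-0.0128, -0.0162, 0.0034, 0.01, 0.01, 7.01]
[-0.0146, -0.0145, 0.0034, 0.01, 0.01, 7.01]
[-0.0163, -0.0126, 0.0034, 0.01, 0.01, 7.01]
[-0.0177, -0.0105, 0.0034, 0.01, 0.01, 7.01]
[-0.0188, -0.0083, 0.0034, 0.01, 0.01, 7.01]
```

Call:
apply_moves([
  [-0.0012, -0.0206, 0, 0, 0, 7, 0],
  [-0.0037, -0.02, 0, 0, 0, 7, 0],
  [-0.006, -0.02, 0, 0, 0, 7, 0],
  [-0.0085, -0.019, 0, 0, 0, 7, 0],
  [-0.0107, -0.0176, 0, 0, 0, 7, 0],
])

```text
clock: 16.47
eef_pos: [474.5, 114.6, 161.2]
tcp_rot: [0.344, 0.939, -0.0, -0.0]
ft_force: [0.7, 0.2, -0.2]
finger_gap: 47.0
finger_force: 0.0
```

Call:
apply_moves([
  [-0.0128, -0.0162, 0.004, 0, 0, 7, 0],
  [-0.0146, -0.0145, 0.004, 0, 0, 7, 0],
  [-0.0163, -0.0126, 0.004, 0, 0, 7, 0],
  [-0.0177, -0.0105, 0.004, 0, 0, 7, 0],
  [-0.0188, -0.0083, 0.004, 0, 0, 7, 0],
])

```text
clock: 16.88
eef_pos: [471.6, 11.8, 140.9]
tcp_rot: [0.61, 0.792, -0.0, -0.0]
ft_force: [0.6, -0.2, -0.1]
finger_gap: 47.1
finger_force: 0.0
```

Call:
apply_moves([
  [0, 0, 0, 0, 0, 0, 0],
  [0, 0, 0, 0, 0, 0, 0],
  [0, 0, 0, 0, 0, 0, 0],
])

```text
clock: 17.13
eef_pos: [471.8, 13.6, 141.1]
tcp_rot: [0.607, 0.795, -0.0, -0.001]
ft_force: [-0.3, 0.6, 1.5]
finger_gap: 47.0
finger_force: 0.0
```

```bash
python3 plan.py 473.2 13.2 100 15 0; cat > chk2.py <<'E'
from rel import *
a,_=grab_frame('top');b,_=grab_frame('side'); np.savez('s4.npz',a=a,b=b)
h=cv2.cvtColor(a,cv2.COLOR_RGB2HSV); x0,y0,x1,y1=185,193,222,231; m=np.zeros((384,512),np.uint8); m[y0:y1,x0:x1]=cv2.inRange(h,(5,110,60),(20,255,255))[y0:y1,x0:x1]
c=max(cv2.findContours(m,0,2)[0],key=cv2.contourArea); e=cv2.fitEllipse(c); print('bun ell',np.round(e[0],1),np.round(e[1],1),'->',onz('top',[e[0]],55).round(1))
cv2.imwrite('pics/c2.png',np.hstack([cv2.resize(a[187:237,178:228],(400,400),interpolation=2),cv2.resize(b[165:265,205:305],(400,400),interpolation=2)])[:,:,::-1])
E
python3 chk2.py
```

```text
at [471.8  13.6 141.1] F [-0.3  0.6  1.5] gap 47.0 grip 0.0 q [-0.36  0.53  0.39  2.09 -0.35  0.59  0.54] t 17.13 rows 2 turn [-0.05 -0.04  0.28]
[-0.0004, 0.0006, 0.0205, -0.02, -0.02, 0.14]
[-0.0004, 0.0006, 0.0205, -0.02, -0.02, 0.14]
bun ell [200.8 211.6] [24.9 26.4] -> [[477.2 218.   55. ]]
```

View pics/c2.png

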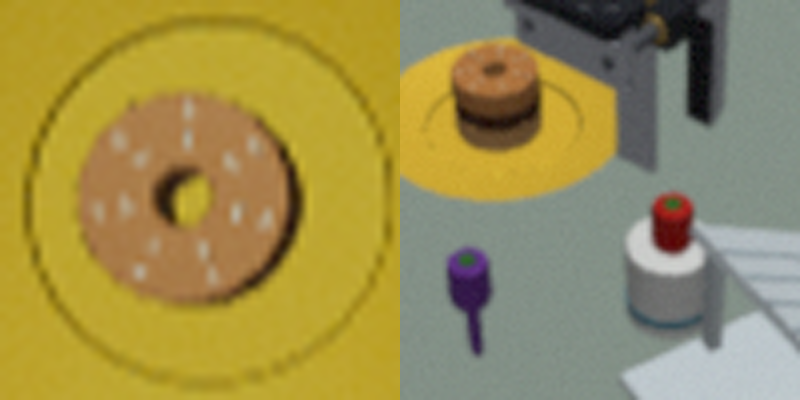

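The stack is good, with the top bun at (200.8,211.6), about 1 mm off the patty and the hole open. The red pick is in the pot, visible in the right panel of the crop. I'll descend on it.

Call:
apply_moves([
  [-0.0008, 0.0012, 0.02, 0, 0, 0.3, 0],
  [0, 0, 0.02, 0, 0, 0, 0],
  [0, 0, 0.015, 0, 0, 0, 0],
  [0, 0, 0, 0, 0, 0, 0],
  [0, 0, 0, 0, 0, 0, 0],
])

```text
clock: 17.65
eef_pos: [472.7, 12.9, 85.9]
tcp_rot: [0.609, 0.793, -0.001, -0.001]
ft_force: [-0.1, 0.7, 0.0]
finger_gap: 47.1
finger_force: 0.0
```

```bash
python3 plan.py 473.2 13.4 70 15 0
```

```text
at [472.7  12.9  85.9] F [-0.1  0.7  0. ] gap 47.1 grip 0.0 q [-0.3   0.62  0.31  2.12 -0.42  0.46  0.59] t 17.65 rows 1 turn [-0.12 -0.04 -0.09]
[0.0003, 0.0006, 0.0159, -0.12, -0.04, -0.09]
```

Call:
apply_moves([
  [0, 0.0005, 0.009, -0.1, 0, 0, 0],
  [0, 0, 0.007, 0, 0, 0, 0],
  [0, 0, 0, 0, 0, 0, 0],
  [0, 0, 0, 0, 0, 0, 0],
  [0, 0, 0, 0, 0, 0, -0.3],
], force=12)

```text
clock: 18.07
eef_pos: [473.7, 12.3, 70.3]
tcp_rot: [0.61, 0.792, 0.0, 0.0]
ft_force: [0.3, 0.2, 0.3]
finger_gap: 43.0
finger_force: 0.0
```

Call:
apply_moves([
  [0, 0, 0, 0, 0, 0, -1],
  [0, 0, 0, 0, 0, 0, -1],
  [0, 0, 0, 0, 0, 0, -1],
  [0, 0, 0, 0, 0, 0, -1],
])

```text
clock: 18.4
eef_pos: [473.7, 12.3, 70.3]
tcp_rot: [0.61, 0.792, 0.001, 0.0]
ft_force: [-1.3, -0.4, 1.3]
finger_gap: 24.0
finger_force: 12.0
```

Call:
apply_moves([
  [0, 0, -0.008, 0, 0, 0, -1],
  [0, 0, -0.025, 0, 0, 0, -1],
  [0, 0, -0.03, 0, 0, 0, -1],
  [0, 0, -0.012, 0, 0, 0, -1],
  [0, 0, 0, 0, 0, 0, -1],
])

```text
clock: 18.82
eef_pos: [475.5, 12.2, 148.0]
tcp_rot: [0.61, 0.792, 0.002, 0.002]
ft_force: [-0.2, 1.2, 0.4]
finger_gap: 23.7
finger_force: 12.0
```

```bash
python3 plan.py 477.8 217.8 143 15 0 32
```

```text
at [475.5  12.2 148. ] F [-0.2  1.2  0.4] gap 23.7 grip 12.0 q [-0.36  0.52  0.4   2.08 -0.35  0.61  0.54] t 18.82 rows 7 turn [ 0.38  0.05 -0.19]
[0.0283, 0.0078, 0.0007, 0.05, 0.01, -0.03]
[0.0283, 0.0078, 0.0007, 0.05, 0.01, -0.03]
[0.0283, 0.0078, 0.0007, 0.05, 0.01, -0.03]
[0.0283, 0.0079, 0.0007, 0.05, 0.01, -0.03]
[0.0283, 0.0079, 0.0007, 0.05, 0.01, -0.03]
[0.0283, 0.0079, 0.0007, 0.05, 0.01, -0.03]
[0.0283, 0.0079, 0.0007, 0.05, 0.01, -0.03]
```

Call:
apply_moves([
  [0.028, 0.0078, 0, 0, 0, 0, -1],
  [0.0285, 0.0078, 0, 0, 0, 0, -1],
  [0.0285, 0.0078, 0, 0, 0, 0, -1],
  [0.0285, 0.0079, 0, 0, 0, 0, -1],
  [0.0285, 0.0079, 0, 0, 0, 0, -1],
])

```text
clock: 19.23
eef_pos: [474.3, 160.8, 144.4]
tcp_rot: [0.61, 0.792, -0.0, -0.0]
ft_force: [1.1, -0.3, -0.5]
finger_gap: 23.4
finger_force: 12.0
```

Call:
apply_moves([
  [0.0283, 0.0079, 0.002, 0, 0, 0, -1],
  [0.0283, 0.0079, 0.002, 0, 0, 0, -1],
  [0, 0, 0, 0, 0, 0, -1],
  [0, 0, 0, 0, 0, 0, -1],
  [0, 0, 0, 0, 0, 0, -1],
])

```text
clock: 19.65
eef_pos: [475.4, 217.3, 140.5]
tcp_rot: [0.61, 0.792, -0.001, 0.0]
ft_force: [0.5, 0.4, -1.0]
finger_gap: 23.6
finger_force: 12.0
```

```bash
python3 plan.py 477.8 217.8 128 15 0 32
```

```text
at [475.4 217.3 140.5] F [ 0.5  0.4 -1. ] gap 23.6 grip 12.0 q [-0.77  0.59  0.43  1.96 -0.38  0.67  0.16] t 19.65 rows 1 turn [-0.03  0.06 -0.2 ]
[-0.0001, 0.0025, 0.0125, -0.03, 0.06, -0.2]
```

Call:
apply_moves([
  [0, 0.0025, 0.01, 0, 0, -0.2, -1],
  [0, 0, 0.008, 0, 0, 0, -1],
  [0, 0, 0, 0, 0, 0, -1],
  [0, 0, 0, 0, 0, 0, -1],
  [0, 0, 0, 0, 0, 0, -1],
])

```text
clock: 20.07
eef_pos: [478.4, 218.3, 123.0]
tcp_rot: [0.609, 0.793, 0.0, 0.0]
ft_force: [-0.3, 0.6, 0.6]
finger_gap: 23.9
finger_force: 12.0
```

```bash
python3 plan.py 477.8 217.8 110 15 0 32; python3 look.py side 205 135 60 g5; python3 -c "
from rel import *
print('hole centre px',proj('side',[[477.5,218.2,55]]),'tip px',proj('side',[[477.8,218.8,62.]]),'shaft top',proj('side',[[477.8,218.8,107.]]))"
```

```text
at [478.4 218.3 123. ] F [-0.3  0.6  0.6] gap 23.9 grip 12.0 q [-0.75  0.62  0.41  1.96 -0.4   0.64  0.17] t 20.07 rows 1 turn [ 0.03  0.01 -0.05]
[-0.0003, -0.0007, 0.013, 0.03, 0.01, -0.05]
hole centre px [[227.63797496 181.4861502 ]] tip px [[227.43479233 179.24201061]] shaft top [[226.22079157 165.27876445]]
```

View pics/g5.png

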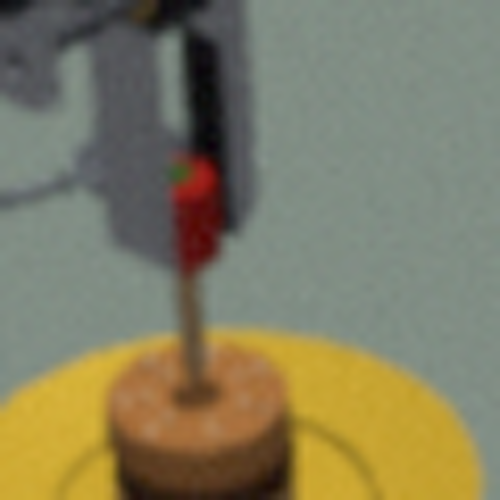

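The tip at crop (196,382) hangs directly over the top bun's hole at crop (196,392). I'll lower it while watching the force.

Call:
apply_moves([
  [0, 0, 0.006, 0, 0, 0, -1],
  [0, 0, 0.006, 0, 0, 0, -1],
  [0, 0, 0, 0, 0, 0, -1],
])

```text
clock: 20.37
eef_pos: [477.6, 218.8, 110.1]
tcp_rot: [0.609, 0.793, -0.0, -0.0]
ft_force: [0.1, -0.1, -0.9]
finger_gap: 23.1
finger_force: 12.0
```

Call:
apply_moves([
  [0, 0, 0.004, 0, 0, 0, -1],
  [0, 0, 0.004, 0, 0, 0, -1],
  [0, 0, 0.004, 0, 0, 0, -1],
  [0, 0, 0, 0, 0, 0, -1],
])

```text
clock: 20.7
eef_pos: [477.9, 218.8, 98.3]
tcp_rot: [0.609, 0.793, -0.0, -0.0]
ft_force: [-0.7, -0.9, 0.0]
finger_gap: 23.5
finger_force: 12.0
```

Call:
apply_moves([
  [0, 0, 0.004, 0, 0, 0, -1],
  [0, 0, 0.004, 0, 0, 0, -1],
  [0, 0, 0.004, 0, 0, 0, -1],
  [0, 0, 0, 0, 0, 0, -1],
])

```text
clock: 21.03
eef_pos: [477.9, 218.8, 86.4]
tcp_rot: [0.609, 0.793, -0.0, -0.0]
ft_force: [0.4, 0.3, -0.2]
finger_gap: 23.6
finger_force: 12.0
```

Call:
apply_moves([
  [0, 0, 0.004, 0, 0, 0, -1],
  [0, 0, 0.004, 0, 0, 0, -1],
  [0, 0, 0.004, 0, 0, 0, -1],
  [0, 0, 0, 0, 0, 0, -1],
])

```text
clock: 21.37
eef_pos: [477.9, 218.8, 74.3]
tcp_rot: [0.609, 0.793, -0.0, -0.0]
ft_force: [-1.5, -0.6, 0.0]
finger_gap: 23.4
finger_force: 12.0
```

Call:
apply_moves([
  [0, 0, 0.002, 0, 0, 0, -1],
  [0, 0, 0.001, 0, 0, 0, -1],
  [0, 0, 0, 0, 0, 0, -1],
  [0, 0, 0, 0, 0, 0, -1],
])

```text
clock: 21.7
eef_pos: [478.4, 219.0, 72.2]
tcp_rot: [0.609, 0.793, 0.0, 0.0]
ft_force: [0.4, 0.5, -0.5]
finger_gap: 23.6
finger_force: 12.0
```

Call:
apply_moves([
  [0, 0, 0.001, 0, 0, 0, -1],
  [0, 0, 0, 0, 0, 0, -1],
  [0, 0, 0, 0, 0, 0, -1],
])

```text
clock: 21.95
eef_pos: [478.4, 219.0, 71.2]
tcp_rot: [0.609, 0.793, 0.0, 0.0]
ft_force: [-1.0, 0.3, -1.0]
finger_gap: 23.0
finger_force: 12.0
```

Call:
apply_moves([
  [0, 0, 0.001, 0, 0, 0, -1],
  [0, 0, 0, 0, 0, 0, -1],
  [0, 0, 0, 0, 0, 0, -1],
])

```text
clock: 22.2
eef_pos: [478.6, 219.1, 70.3]
tcp_rot: [0.609, 0.793, 0.001, 0.0]
ft_force: [-1.1, -1.0, 1.8]
finger_gap: 23.9
finger_force: 12.0
```

Call:
apply_moves([
  [0, 0, 0.0008, 0, 0, 0, -1],
  [0, 0, 0, 0, 0, 0, -1],
  [0, 0, 0, 0, 0, 0, -1],
])

```text
clock: 22.45
eef_pos: [478.6, 219.1, 70.2]
tcp_rot: [0.609, 0.793, 0.001, 0.0]
ft_force: [-1.4, -0.5, 9.2]
finger_gap: 23.8
finger_force: 12.0
```

Call:
apply_moves([
  [0, 0, -0.001, 0, 0, 0, -0.2],
  [0, 0, 0, 0, 0, 0, 0],
  [0, 0, 0, 0, 0, 0, 0],
  [0, 0, 0, 0, 0, 0, 0],
])

```text
clock: 22.78
eef_pos: [478.3, 219.0, 70.2]
tcp_rot: [0.609, 0.793, 0.0, 0.0]
ft_force: [-0.2, -0.1, 0.2]
finger_gap: 45.7
finger_force: 0.0
```

Call:
apply_moves([
  [0, 0, -0.02, 0, 0, 0, 0],
  [0, 0, -0.035, 0, 0, 0, 0],
  [0, 0, -0.035, 0, 0, 0, 0],
  [-0.04, -0.01, -0.02, 0, 0, 0, 0],
  [-0.04, -0.01, 0, 0, 0, 0, 0],
])

```text
clock: 23.2
eef_pos: [482.3, 143.0, 181.8]
tcp_rot: [0.606, 0.796, 0.004, 0.002]
ft_force: [0.8, -0.6, 0.3]
finger_gap: 47.1
finger_force: 0.0
```

Call:
apply_moves([
  [-0.04, -0.01, 0, 0, 0, 0, 0],
  [-0.04, -0.01, 0, 0, 0, 0, 0],
  [-0.04, -0.01, 0, 0, 0, 0, 0],
  [0, 0, 0, 0, 0, 0, 0],
  [0, 0, 0, 0, 0, 0, 0],
])

```text
clock: 23.62
eef_pos: [481.7, 13.7, 178.6]
tcp_rot: [0.611, 0.791, 0.0, 0.001]
ft_force: [0.2, 0.3, -0.2]
finger_gap: 47.6
finger_force: 0.0
```

```bash
python3 - <<'E'
from rel import *
from workcell import readout
s=readout.state(); print(s['eef_pos'],s['finger_gap'])
a,d=grab_frame('top'); b,_=grab_frame('side'); np.savez('s5.npz',a=a,b=b)
def el(n,p,lo,hi,roi,z):
    h=cv2.cvtColor(p,cv2.COLOR_RGB2HSV); x0,y0,x1,y1=roi; m=np.zeros((384,512),np.uint8); m[y0:y1,x0:x1]=cv2.inRange(h,lo,hi)[y0:y1,x0:x1]
    c=max(cv2.findContours(m,0,2)[0],key=cv2.contourArea); e=cv2.fitEllipse(c); print(n,np.round(e[0],1),np.round(e[1],1),onz(n,[e[0]],z).round(1),'rows',c[:,0,1].min(),c[:,0,1].max())
el('top',a,(5,110,60),(20,255,255),(183,193,222,231),55)
el('top',a,(0,150,60),(4,255,255),(188,198,214,224),85)
el('top',a,(22,150,60),(32,255,255),(150,160,255,260),16)
el('side',b,(0,150,60),(4,255,255),(215,160,242,185),70)
print('side head expected rows',proj('side',[[478,218.5,55],[478,218.5,70],[478,218.5,85]]).round(1).tolist())
E
```

```text
[481.66943911  13.66279755 178.63808138] 47.56408243375412
top [200.9 211.7] [25.  26.5] [[477.1 217.9  55. ]] rows 199 224
top [198.8 210.3] [ 9.2 10.8] [[478.2 218.4  85. ]] rows 206 215
top [203.2 211.8] [74.2 75.6] [[479.3 217.6  16. ]] rows 175 249
side [227.6 177. ] [ 7.5 12. ] [[478.3 217.4  70. ]] rows 172 182
side head expected rows [[227.7, 181.4], [227.3, 176.8], [226.9, 172.2]]
```

The measurements agree: the top bun is unmoved, the head top is at (478.2,218.4), and the side view puts the head at its seated height. The plate hasn't moved. I'll hand the job in.

```bash
python3 -c "
from workcell import job
print(job.job_done())"
```

```text
the job is handed in; nothing more can be done
None
```

I stacked the patty and top bun on the bottom bun, pushed the red-headed pick down until its head sat on the top bun, and handed the job in at about 24 s; camera checks put the pieces within about 2 mm of each other and the plate unmoved, but no verdict was returned.

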